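Chuck up a pricking tool on the voicing bench

ROBOT

A 6-joint arm with a two-finger parallel gripper is mounted at the origin on the work surface. World frame = base frame: x ahead of the robot, y to its left, z up, the work surface at z = 0. Lengths are in m, angles in degrees, forces in N, time in s.
With the tool pointing down it reaches from about 0.275 to 0.75 m from the base axis. Payload 10.2 kg.
Tool frame: the origin (TCP) lies between the finger pads, 19 mm behind the fingertips; this is the grasp point; z points along the fingers, y is the line along which they close (so a half turn about z gives the same grasp; the last joint's range is limited). The gripper opens to 85 mm and grips with 20 to 120 N. Pads are 22 mm wide; open, the fingers measure 114 mm over their backs; the gripper's body (76 mm by 85 mm) begins 54 mm behind the grasp point. The pads swing forward as they close: fully open they stand 13 mm farther back than shut.
Start: joints at [-84.019, 17.928, 85.812, -0, 76.261, -12.8], TCP at [0.169, -0.497, 0.25] pointing down, gripper open.
Joint ranges: [-168.41, 168.41], [-55.51, 124.54], [10.69, 146.95], [-70.63, 250.63], [1, 178], [-165.06, 165.06]. Speed limits (degrees/s): [136.94, 136.94, 172.46, 180, 180, 180].

INTERFACE

Orientations are given as [roll, pitch, yaw] about the fixed x, y, z axes, in that order (R = Rz(yaw) Ry(pitch) Rx(roll)).
In Python, from station import get_state, grab_frame, get_calibration, env gives the robot as it stands. The module is installed in compiled form; this text tells all that it offers.
- The arm moves only by the tool servo_tool, never from a script. Its arguments are lists of equal length, an entry for each row: "fingers": the opening, from -1 (shut) to 1 (fully open); "delta_pos": the shift along the tool's x, y, z each as a share of 0.025 m, from -1 to 1, a list of three; "twist": the turn, a rotation vector about the tool's x, y, z each as a share of pi/4 rad, from -1 to 1, a list of three. In form: {"fingers": [fingers, ...], "delta_pos": [[tx, ty, tz], ...], "twist": [[wx, wy, wz], ...]}. A call has 1 to 12 rows; each row shifts and turns the commanded pose from where the row before left it, along the tool's axes as they then stand; what a row does not reach is not made up. A row lasts 1/8 s, in which the tool goes at most 62.5 mm and 10.7 degrees, less where a joint would pass 70% of its speed; a pose out of reach is approached as far as the arm can. A call with a number of a shift or a turn outside -1 to 1 is refused whole. A call with a gripper value outside its range is refused whole. The fingers move at their own pace and stop on an object; "grip_force" is the grip in N (left out, the last holds). Time passes only in rows, so rows that do not move let the fingers close. It gives the time, the measured TCP pose, the force, the opening and the grip force at its end, in the units of the state.
- get_state(): the state, without advancing time (a new reading comes with each control period).
- grab_frame(name): name is "scene" or "top" or "wrist"; returns (picture, depth): 420x560x3 uint8, red, green, blue; 420x560 float32, m along the optical axis (not along the pixel's ray), 0 where there is no reading.
- get_calibration(name): a dict with "fx", "fy", "cx", "cy" (pixels), "R" (3x3) and "t" (3): a world point X has camera coordinates R X + t. Camera axes: x right, y down, z forward; pixel columns grow to the right and rows downward; lengths in m; the calibration is good to about 2 mm. The wrist camera is an equidistant fisheye: a pixel r from the principal point sees the ray r / f radians off the axis. A picture is of the moment at which its call begins: read the wrist's pose just before it. get_calibration takes no time and is no camera call; for the wrist camera it gives the pose at the moment of the call.
- env.finish_job(): hands the job in; it is judged then, once.
The state is a dict: "time": time; "joint_positions": joint angles; "joint_vel": joint speeds; "effort": joint torques, N m; "tcp_pos": TCP position; "ee_rot": TCP orientation; "force": force on the tool from outside, world axes, zero at the start; "torque": the same for the moment, N m; "width": finger opening in m; "gripper_force": force on a finger pad.
Only numpy, scipy, OpenCV 4.12 (cv2) and the standard library are available. Lean on these libraries where they do the work, as an engineer would, in place of code of your own. Each camera call takes 0.05 s, during which the arm holds its last target. There are 200 camera calls.

TASK

Lay the horn-handled pricking tool in the sloping chuck stand so that its handle lies in both dark V rests and its steel shank stands between the open jaws, fully home against the chuck's end stop. Swing the brass keeper over the handle until it is fully down in its catch, and only then turn the chuck sleeve (its top towards the keeper's hinge side) until all three jaws grip the shank firmly and the sleeve will go no further. Leave it clamped, with the other things on the bench left where they are.

Things in the scene. Friction and masses are not known exactly. Their poses are not given: they have to be found in the camera images.
- pricking_tool: Pricking tool, 198 mm long. Origin: centre of the steel shank's free end; +x along its axis to the handle end. Shank x 0 to 78 mm, 12 mm dia. Brown horn handle with brass bands x 78 to 198, 28 mm dia. Mass centre x = 120. Starts level, axis 50 mm up, shank towards the robot, in one of two identical beech bench rests (left or right); a red-gripped tuning lever lies in the other.
- pricker_grip (a point): On the pricking tool's axis, middle of its handle (x = 128 mm in its frame), between the two Vs of the bench rest and, when home, of the chuck stand. The Vs are 14 mm thick along the tool with 88 mm free between them (x 95 to 183 mm); pinch the 28 mm handle here.
- chuck_bed: Fixed green bed. Origin: chuck axis at the end stop face, 115 mm up. +x runs up the axis, away from the robot, rising 30 deg; +y left; +z square to the bed. Two dark V rests, 14 mm thick, at x = 88 and 190 carry the handle with its axis on this x axis; tops at z = -3, y = +/-24. Bed plate top z = -62, 80 wide. Headstock x -80 to -48, to z = 24, 64 wide. Home: tool frame = this frame.
- sleeve_mid (a point): Middle of the knurled steel chuck sleeve, on its axis (x = -26 mm in the bed frame). Sleeve: 52 mm diameter, 42 mm long, pinch it across its diameter, square to the axis.
- chuck_sleeve (a joint): Sleeve turn, rad: 0 jaws open, grows as they close; the sleeve's top (+z) moves to +y (clockwise seen from the tool handle). Jaws move in 4 mm per rad, touch the 12 mm shank at about 1.25; hard stop at 1.5. Stays where left. Takes about 0.1 Nm.
- jaw_top: Upper of three coupled brass jaws 120 degrees apart; each 20 mm long (bed x 1 to 21 mm), 9 wide, 14 deep; inner face 11 mm from the axis when open. Body origin: the bed origin when open, moving in with the jaw.
- jaw_left: Lower left (+y) jaw, the same.
- jaw_right: Lower right (-y) jaw, the same.
- keeper (a joint): Keeper angle in rad: 0 fully down in its catch, about 2.6 leaning open to the left (+y). Stays where it is left; light (about 1 N at its end).
- keeper_end (a point): Middle of the end tab of the brass keeper strap, 92 mm from its hinge. Strap 100 mm long, 15 wide (tab 22 wide, 16 long), 6 thick; pinch the tab across its width. Hinge parallel to the bed's x axis at bed x = 88, y = 34, z = 20 mm; closed, it lies across the handle to -y at z = 20, in a catch post at y = -34 whose cheeks do not rise above it.
- tuning_lever: Bystander: steel tuning lever with red rosewood grip, 216 mm long, on the other bench rest.
- hammer_1: Bystander: hornbeam piano hammer head with white felt, 85 mm long, 12 mm high.
- hammer_2: Bystander: the same.
- loupe: Bystander: brass loupe, 45 mm diameter, 34 mm high.
- wippen: Bystander: dark walnut wippen, 105 mm long, 50 mm high.
- glue_jar: Bystander: jar, 60 mm diameter, 75 mm high.
Not all that is in view belongs to the job. Leave any blue or turquoise look-alike of the pricking_tool alone.

How it is judged:
By the outcome, as a careful person would: the job done as asked, in the order asked, and still so for the second after the job is handed in, with the robot touching nothing.
It also fails if it takes over 72 s, if anything falls off the work surface, if the arm or the gripper's body presses on something with over 40 N, if the wrist force passes 120 N, or if a joint passes its speed limit or range.

## Working session

There is one attempt and no reset: what is moved stays moved. The work goes in short steps, Python scripts to look and compute and a tool call to move; the robot and the scene stay as the last step left them, time stands still between calls to the robot, and variables do not carry over. Pictures are saved under pics/ and viewed, at most 10 in all, crops included, and the job is handed in when it is done.

Besides the shell and the picture viewer there is one more tool, called after "Emit:" by a JSON object that holds its "op" and its "data", one argument or row to a line. servo_tool: Moves the arm, as the interface text tells. Shift numbers are shares of 0.025 m and turn numbers shares of pi/4 rad, none past 1 either way. Its arguments: {"type":"object","properties":{"fingers":{"type":"array","items":{"type":"number"}},"delta_pos":{"type":"array","items":{"type":"array","items":{"type":"number"}}},"twist":{"type":"array","items":{"type":"array","items":{"type":"number"}}},"grip_force":{"type":"number"}},"required":["fingers","delta_pos","twist"]}

```bash
mkdir -p pics
python3 - <<'E'
from station import *
import cv2,numpy as np
print({k:np.round(v,3) for k,v in get_state().items()})
for n in("scene","top"):
    p,d=grab_frame(n); cv2.imwrite(f"pics/{n}0.png",p[:,:,::-1]); np.savez(f"{n}0.npz",p=p,d=d)
    c=get_calibration(n); print(n,{k:np.round(v,4).tolist() for k,v in c.items()}, (d>0).mean())
E
```

```text
{'time': np.float64(0.0), 'joint_positions': array([-84.02 ,  17.96 ,  85.854,   0.   ,  76.262, -12.803]), 'joint_vel': array([ 0.067, -0.003, -0.075, -0.007, -0.083,  0.039]), 'effort': array([-0.0000e+00, -4.1227e+01, -2.5974e+01, -0.0000e+00,  4.0000e-03,
        0.0000e+00]), 'tcp_pos': array([ 0.169, -0.497,  0.249]), 'ee_rot': array([-1.79926e+02, -1.70000e-02,  1.87830e+01]), 'force': array([-0.035, -0.327, -0.871]), 'torque': array([ 0.033,  0.061, -0.001]), 'gripper_force': np.float64(0.0), 'width': np.float64(0.086)}
scene {'fx': 411.7813, 'fy': 411.7813, 'cx': 288.6149, 'cy': 205.1218, 'R': [[-0.8637, 0.504, -0.0053], [0.3247, 0.5482, -0.7708], [-0.3856, -0.6674, -0.6371]], 't': [0.4095, -0.0713, 1.4371]} 0.9958801020408163
top {'fx': 411.7575, 'fy': 411.7575, 'cx': 280.929, 'cy': 213.4979, 'R': [[0.0257, -0.9996, -0.0142], [-0.9973, -0.0246, -0.0689], [0.0685, 0.0159, -0.9975]], 't': [0.0279, 0.4979, 1.3048]} 0.9958886054421768
```

View pics/scene0.png

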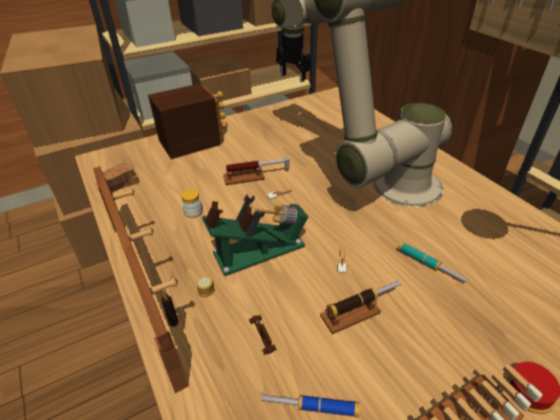

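View pics/top0.png

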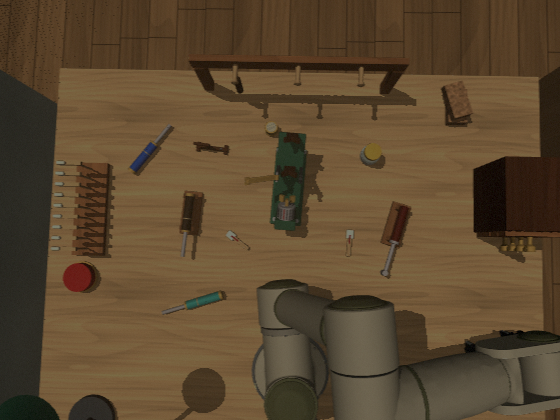

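The scene holds four elongated tool-like objects, given here as top-view pixels:
- Brown handle with brass bands in the left beech rest (188,220).
- Red-gripped lever in the right rest (397,230).
- Blue look-alike (150,150).
- Turquoise look-alike (195,302).

The brown one fits the description, since it has a horn handle, sits in a rest and has its shank towards the robot. The green bed is at (288,180), with the keeper open to the left at (262,180). I'll confirm in a crop and measure.

```bash
cat > h.py <<'E'
import numpy as np,cv2
from station import get_calibration
def cloud(d,n):
    c=get_calibration(n);R=np.array(c["R"]);t=np.array(c["t"])
    v,u=np.mgrid[:d.shape[0],:d.shape[1]]
    P=np.stack([(u-c["cx"])/c["fx"]*d,(v-c["cy"])/c["fy"]*d,d],-1)
    return (P-t)@R
def proj(X,n):
    c=get_calibration(n);P=np.asarray(X)@np.array(c["R"]).T+np.array(c["t"])
    return P[...,:2]/P[...,2:]*c["fx"]+[c["cx"],c["cy"]]
E
python3 - <<'E'
from h import *
f=np.load("top0.npz");p,d=f["p"],f["d"];W=cloud(d,"top")
g=np.load("scene0.npz");ps,ds=g["p"],g["d"];V=cloud(ds,"scene")
for nm,w in(("top",W[120:130,320:340]),("scene",V[330:350,330:350])): print(nm,"table z",w[...,2].mean())
# tool: points with z>0.035 in the left rest region
for nm,A,P in(("top",W,p),("scene",V,ps)):
    tp=W[220,188]
    m=(np.hypot(A[...,0]-tp[0],A[...,1]-tp[1])<.16)&(A[...,2]>.045)&(A[...,2]<.09)
    X=A[m]; c=X.mean(0); u,s,vt=np.linalg.svd((X-c)[:,:2],full_matrices=False); e=vt[0]*np.sign(vt[0][0])
    s=(X-c)[:,:2]@e; print(nm,"tool",len(X),c.round(4),"dir",e.round(3),"yaw",np.degrees(np.arctan2(e[1],e[0])).round(2),"ends",(c[:2]+e*s.min()).round(4),(c[:2]+e*s.max()).round(4),"len",np.ptp(s).round(4),"zmax",X[:,2].max().round(4))
    h=cv2.cvtColor(P,cv2.COLOR_RGB2HSV)
    gm=(h[...,0]>60)&(h[...,0]<88)&(h[...,1]>80)&(h[...,2]>15)&(abs(A[...,1]+0.0-W[180,288,1])<.1)&(abs(A[...,0]-W[180,288,0])<.2)
    G=A[gm]; print(nm,"green",len(G),G.min(0).round(3),G.max(0).round(3))
    b=G[G[:,2]<.03]; 
    if len(b)>30: print("base rect",cv2.minAreaRect((b[:,:2]*1000).astype(np.float32)), b[:,2].mean())
a=cv2.resize(p[120:270,160:320],None,fx=3.5,fy=3.5,interpolation=cv2.INTER_CUBIC)
b=cv2.resize(ps[180:340,190:420],None,fx=3.4,fy=3.4,interpolation=cv2.INTER_CUBIC)
cv2.imwrite("pics/cropT.png",a[:,:,::-1]);cv2.imwrite("pics/cropS.png",b[:,:,::-1])
E
```

```text
top table z 0.012785855416665002
scene table z 0.0037549982413069005
top tool 463 [0.4709 0.3346 0.0577] dir [ 0.996 -0.088] yaw -5.02 ends [0.3538 0.3449] [0.5513 0.3275] len 0.1982 zmax 0.0698
top green 4 [0.406 0.019 1.336] [0.406 0.019 1.336]
scene tool 709 [0.4758 0.3404 0.0565] dir [ 0.997 -0.072] yaw -4.16 ends [0.3526 0.3494] [0.5523 0.3349] len 0.2002 zmax 0.0662
scene green 3020 [ 0.449 -0.032  0.006] [0.725 0.079 0.159]
base rect ((587.2102661132812, 21.252548217773438), (102.92371368408203, 242.16458129882812), 86.40296936035156) 0.013270209311140141
```

View pics/cropT.png

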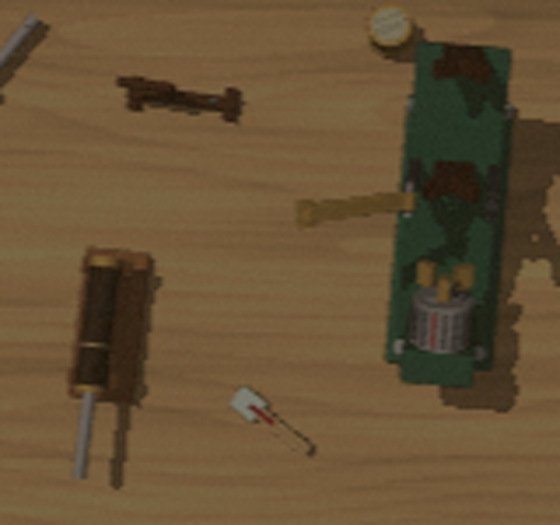

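View pics/cropS.png

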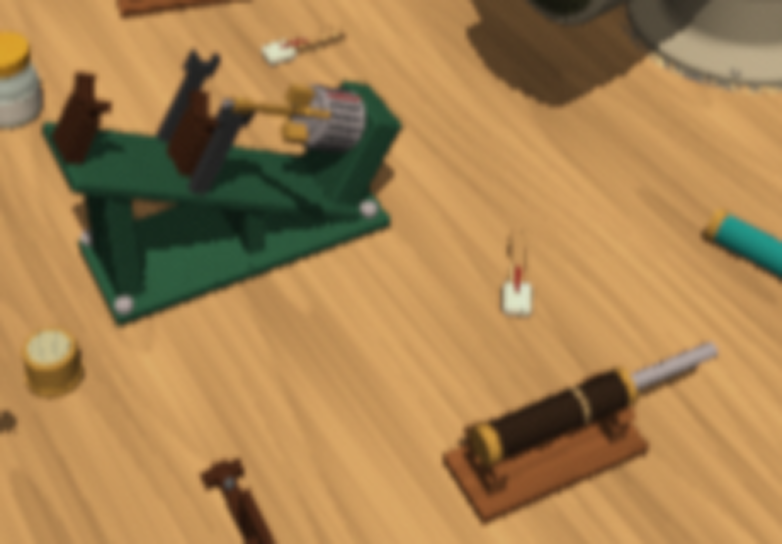

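Both crops confirm it: the brown handle with brass bands is in the left rest, shank towards the robot, and the keeper strap leans left with its tab at crop (305,212). Next I'll get ray-based positions, using depth only for masks.

```bash
cat >> h.py <<'E'
def ray(uv,n,z):
    c=get_calibration(n);R=np.array(c["R"]);C=-R.T@np.array(c["t"]);uv=np.atleast_2d(uv).astype(float)
    r=np.c_[(uv[:,0]-c["cx"])/c["fx"],(uv[:,1]-c["cy"])/c["fy"],np.ones(len(uv))]@R
    return C+r*((z-C[2])/r[:,2])[:,None]
def axis(X):
    c=X.mean(0);e=np.linalg.svd((X-c)[:,:2],full_matrices=False)[2][0];e*=np.sign(e[0]);return c,e
E
python3 - <<'E'
from h import *
for n in("top","scene"):
    f=np.load(n+"0.npz");p,d=f["p"],f["d"];W=cloud(d,n)
    for q in((.35,.1,0),(.5,.2,0),(.6,-.1,0),(.6,.2,0)):
        u,v=proj(q,n).round().astype(int); print(n,q,W[v-3:v+4,u-3:u+4].reshape(-1,3).mean(0).round(4))
    m=(np.hypot(W[...,0]-.46,W[...,1]-.337)<.16)&(W[...,2]>.042)&(W[...,2]<.09)
    v,u=np.nonzero(m);X=ray(np.c_[u,v],n,.05)
    c,e=axis(X);s=(X-c)[:,:2]@e;l=(X-c)[:,:2]@[-e[1],e[0]]
    for a,b in((-.2,0),(0,.2)):
        pass
    s-=s.min();print(n,"yaw",np.degrees(np.arctan2(e[1],e[0])).round(2),"len",s.max().round(4))
    for a,b in((.01,.07),(.09,.14),(.14,.19)):
        k=(s>a)&(s<b);t=np.polyfit(s[k],l[k],1)
        print("  seg",a,b,(X[k].mean(0)).round(4),"mid lat",((l[k].min()+l[k].max())/2).round(4),"w",np.ptp(l[k]).round(4),"mid s",s[k].mean().round(3))
    print(" s=0 at",(X[s.argmin()]).round(4),"end",X[s.argmax()].round(4))
    # bed
    h=cv2.cvtColor(p,cv2.COLOR_RGB2HSV)
    gm=(h[...,0]>55)&(h[...,0]<88)&(h[...,1]>90)&(W[...,0]>.42)&(W[...,0]<.76)&(abs(W[...,1]-.02)<.09)
    G=W[gm];print(n,"green",gm.sum(),G.min(0).round(3),G.max(0).round(3))
    b=G[G[:,2]<.025]
    if len(b)>20:print(" base",cv2.minAreaRect((b[:,:2]*1000).astype(np.float32)))
    # brass jaws/keeper
    bm=(h[...,0]>15)&(h[...,0]<30)&(h[...,1]>110)&(W[...,2]>.09)&(W[...,0]>.42)&(W[...,0]<.7)&(abs(W[...,1]-.05)<.13)
    nn,L,st,ce=cv2.connectedComponentsWithStats(bm.astype(np.uint8))
    for i in range(1,nn):
        if st[i,4]>4: print("  brass",st[i].tolist(),ce[i].round(1),W[L==i].mean(0).round(4),W[L==i].min(0).round(3),W[L==i].max(0).round(3))
print(get_calibration("wrist"))
E
```

```text
top (0.35, 0.1, 0) [ 0.3493  0.1014 -0.0005]
top (0.5, 0.2, 0) [ 0.4993  0.2004 -0.0009]
top (0.6, -0.1, 0) [ 6.016e-01 -1.005e-01  1.000e-04]
top (0.6, 0.2, 0) [ 0.6012  0.2006 -0.0008]
top yaw -4.66 len 0.1996
  seg 0.01 0.07 [0.394  0.3428 0.05  ] mid lat 0.0004 w 0.0117 mid s 0.04
  seg 0.09 0.14 [0.4664 0.3364 0.05  ] mid lat -0.0018 w 0.0449 mid s 0.113
  seg 0.14 0.19 [0.5189 0.3328 0.05  ] mid lat 0.0004 w 0.0381 mid s 0.166
 s=0 at [0.3542 0.3514 0.05  ] end [0.5525 0.3282 0.05  ]
top green 5 [0.599 0.006 0.012] [0.663 0.066 0.121]
  brass [286, 137, 11, 7, 14] [290.8 140.3] [0.6912 0.0152 0.1976] [0.682 0.001 0.187] [0.699 0.029 0.207]
  brass [281, 166, 13, 11, 24] [285.4 170. ] [0.6181 0.0285 0.1346] [0.597 0.006 0.105] [0.636 0.041 0.156]
  brass [292, 169, 5, 4, 7] [294.  170.9] [0.6166 0.0033 0.1303] [ 0.61  -0.003  0.101] [0.622 0.009 0.15 ]
  brass [244, 174, 35, 11, 195] [259.5 178.8] [0.5795 0.0991 0.2027] [0.562 0.049 0.176] [0.598 0.141 0.23 ]
  brass [290, 175, 4, 3, 6] [291.5 175.7] [0.5995 0.0105 0.1463] [0.595 0.006 0.14 ] [0.602 0.015 0.15 ]
  brass [295, 17
[... 576 characters left out ...]
9 [0.5156 0.333  0.05  ] mid lat -0.0018 w 0.0321 mid s 0.165
 s=0 at [0.3507 0.3465 0.05  ] end [0.5558 0.35   0.05  ]
scene green 2987 [ 0.449 -0.029  0.006] [0.725 0.079 0.159]
 base ((587.3482666015625, 23.447509765625), (98.525146484375, 242.16458129882812), 86.40296936035156)
  brass [258, 205, 29, 19, 187] [273.8 212.8] [0.5524 0.059  0.1556] [0.505 0.005 0.091] [0.598 0.143 0.228]
{'fx': 325.19226210127806, 'fy': 325.19226210127806, 'cx': 284.26166620608745, 'cy': 210.17146354009228, 'R': array([[ 0.32080474, -0.94714381, -0.00170865],
       [-0.91516578, -0.31043735,  0.25709967],
       [-0.24404079, -0.08091509, -0.96638338]]), 't': array([-0.5236586 , -0.03208701,  0.3784777 ])}
```

Emit:
{"op": "servo_tool", "data": {
  "fingers": [1, 1, 1, 1, 1, 1, 1, 1, 1, 1, 1, 1],
  "delta_pos": [
    [1, -0.85, -0.38],
    [1, -0.85, -0.38],
    [1, -0.85, -0.38],
    [1, -0.85, -0.38],
    [1, -0.85, -0.38],
    [1, -0.85, -0.38],
    [1, -0.85, -0.38],
    [1, -0.85, -0.38],
    [1, -0.85, -0.38],
    [1, -0.85, -0.38],
    [1, -0.85, -0.38],
    [1, -0.85, -0.38]
  ],
  "twist": [
    [0, 0, 0],
    [0, 0, 0],
    [0, 0, 0],
    [0, 0, 0],
    [0, 0, 0],
    [0, 0, 0],
    [0, 0, 0],
    [0, 0, 0],
    [0, 0, 0],
    [0, 0, 0],
    [0, 0, 0],
    [0, 0, 0]
  ]
}}

```text
time: 1.6
tcp_pos: [0.3713, -0.158, 0.3641]
ee_rot: [-180.0, 0.0, 18.8]
force: [1.0, -1.4, 0.7]
width: 0.0855
gripper_force: 0.0
```

Emit:
{"op": "servo_tool", "data": {
  "fingers": [1, 1, 1, 1, 1, 1, 1, 1, 1, 1, 1, 1],
  "delta_pos": [
    [1, -0.85, -0.38],
    [1, -0.85, -0.38],
    [1, -0.85, -0.38],
    [1, -0.85, -0.38],
    [1, -0.85, -0.38],
    [1, -0.85, -0.38],
    [0, 0, 0],
    [0, 0, 0],
    [0, 0, 0],
    [0, 0, 0],
    [0, 0, 0],
    [0, 0, 0]
  ],
  "twist": [
    [0, 0, 0],
    [0, 0, 0],
    [0, 0, 0],
    [0, 0, 0],
    [0, 0, 0],
    [0, 0, 0],
    [0, 0, -0.233],
    [0, 0, -0.233],
    [0, 0, -0.233],
    [0, 0, -0.233],
    [0, 0, -0.233],
    [0, 0, -0.233]
  ]
}}

```text
time: 3.1
tcp_pos: [0.4718, 0.01, 0.4207]
ee_rot: [-180.0, -0.0, 82.0]
force: [0.3, -0.2, -0.6]
width: 0.0852
gripper_force: 0.0
```

Emit:
{"op": "servo_tool", "data": {
  "fingers": [1, 1, 1, 1, 1, 1, 1, 1, 1, 1],
  "delta_pos": [
    [0, 0, 0],
    [0, 0, 0],
    [0, 0, 0],
    [0, 0, 0],
    [0, 0, 0],
    [0, 0, 0],
    [0, 0, 0],
    [0, 0, 0],
    [0, 0, 0],
    [0, 0, 0]
  ],
  "twist": [
    [0, 0, -0.233],
    [0, 0, -0.233],
    [0, 0, -0.233],
    [0, 0, -0.233],
    [0, 0, -0.233],
    [0, 0, -0.233],
    [0, 0, -0.233],
    [0, 0, -0.233],
    [0, 0, -0.233],
    [0, 0, 0]
  ]
}}

```text
time: 4.35
tcp_pos: [0.4719, 0.01, 0.4207]
ee_rot: [180.0, -0.0, 176.0]
force: [-0.8, 0.1, 0.3]
width: 0.0855
gripper_force: 0.0
```

Run:
```python
from station import *
import cv2,numpy as np
s=get_state();print(s["time"],s["tcp_pos"],s["ee_rot"],s["joint_positions"])
c=get_calibration("wrist");p,d=grab_frame("wrist");np.savez("w1.npz",p=p,d=d,R=c["R"],t=c["t"])
R=np.array(c["R"]);print((-R.T@c["t"]).round(4),R[2].round(3))
cv2.imwrite("pics/w1.png",p[:,:,::-1])
```

```text
4.35 [0.47186588 0.00999237 0.42073745] [ 1.79992507e+02 -3.50868835e-02  1.75964842e+02] [-1.30532110e+01  7.68761028e+00  7.36831754e+01  1.92238831e-03
  9.86650420e+01 -9.90177616e+01]
[0.4073 0.0152 0.5444] [ 0.257 -0.018 -0.966]
```

View pics/w1.png

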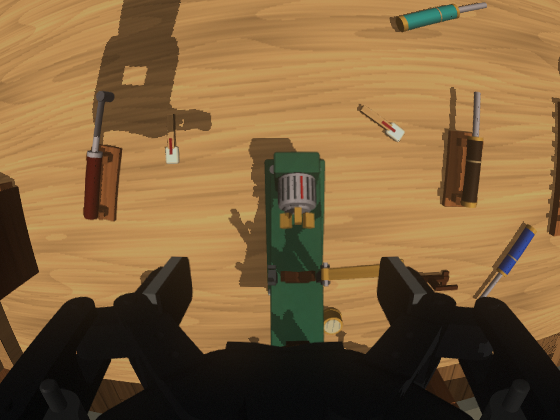

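The wrist view shows the sleeve at (297,190) with the jaws below it at (297,218), the hinge post at (326,273) and the pricking tool at (473,150). Now I'll measure the bed frame and the tool in this view.

```bash
cat >> h.py <<'E'
def wrays(u,v,R):
    c=get_calibration("wrist");x=(u-c["cx"]);y=(v-c["cy"]);r=np.hypot(x,y)+1e-9;th=r/c["fx"]
    return np.stack([np.sin(th)*x/r,np.sin(th)*y/r,np.cos(th)],-1)
def wcloud(f):
    v,u=np.mgrid[:420,:560].astype(float);q=wrays(u,v,None)
    return (q*(f["d"]/q[...,2])[...,None]-f["t"])@f["R"]
def wray(uv,f,z):
    uv=np.atleast_2d(uv).astype(float);C=-f["R"].T@f["t"];r=wrays(uv[:,0],uv[:,1],None)@f["R"]
    return C+r*((z-C[2])/r[:,2])[:,None]
def bedframe(o,yaw):
    from scipy.spatial.transform import Rotation as Ro
    return Ro.from_euler("ZY",[yaw,-30],degrees=True).as_matrix(),np.array(o)
E
python3 - <<'E'
from h import *
f=np.load("w1.npz");p=f["p"];W=wcloud(f);h=cv2.cvtColor(p,cv2.COLOR_RGB2HSV)
print("table",W[80:100,280:340].reshape(-1,3).mean(0).round(4))
g=(h[...,0]>55)&(h[...,0]<90)&(h[...,1]>90)&(abs(W[...,1]-.02)<.09)&(W[...,0]>.42)&(W[...,0]<.75)&(W[...,2]>.03)
g[340:]=0
G=W[g];print("green",len(G),G.min(0).round(3),G.max(0).round(3))
# plate points: plane with 30 deg slope
a=np.radians(-3.6)
for it in range(3):
    e=np.array([np.cos(a),np.sin(a)]);n=np.array([-e[1],e[0]])
    zb=(G[:,2]-.115)*np.cos(np.pi/6)-.5*(G[:,:2]@e)
    hist,ed=np.histogram(zb,120);m0=ed[hist.argmax()]
    k=abs(zb-m0-.001)<.005;P=G[k];m0=np.median(zb[k])
    s=P[:,:2]@e;l=P[:,:2]@n
    bins=np.arange(s.min()+.01,s.max()-.01,.006)
    ed_=[(b,l[(s>=b)&(s<b+.006)].min(),l[(s>=b)&(s<b+.006)].max()) for b in bins if ((s>=b)&(s<b+.006)).sum()>5]
    E=np.array(ed_);ok=abs(E[:,2]-E[:,1]-.08)<.006
    t1=np.polyfit(E[ok,0],E[ok,1],1);t2=np.polyfit(E[ok,0],E[ok,2],1)
    print("yaw",np.degrees(a).round(2),"slopes",t1[0].round(4),t2[0].round(4),ok.sum(),"width",(E[ok,2]-E[ok,1]).mean().round(4),"latmid",((E[ok,2]+E[ok,1])/2).mean().round(4),"plane",m0.round(4))
    a+=np.arctan((t1[0]+t2[0])/2)
s0=-(m0+.062)/.5  # zb=-.062 -> -.5*(s-s0)
s0=(-.062-m0)/.5
l0=((E[ok,2]+E[ok,1])/2).mean()
o=np.r_[s0*e+l0*n,.115];print("origin",o.round(4))
A,_=bedframe(o,np.degrees(a));B=(W-o)@A
def rep(nm,m): 
    X=B[m];print(nm,m.sum(),"lo",np.percentile(X,3,0).round(4),"hi",np.percentile(X,97,0).round(4))
reg=(abs(B[...,1])<.15)&(B[...,0]>-.09)&(B[...,0]<.21)
rep("headstock top",g&(B[...,2]>.015))
rep("grey sleeve",reg&(h[...,1]<60)&(B[...,0]<0)&(B[...,2]>-.02)&(abs(B[...,1])<.035))
br=reg&(h[...,0]>14)&(h[...,0]<32)&(h[...,1]>100)
rep("jaws",br&(B[...,0]<.03)&(abs(B[...,1])<.04)&(B[...,2]>-.03))
rep("keeper",br&(B[...,1]>.045)&(B[...,2]>0.0)&(B[...,0]<.12))
# V rest dark at x~88
rep("Vrest",reg&(abs(B[...,0]-.088)<.02)&(abs(B[...,1])<.03)&(B[...,2]>-.02))
# tool
m=(np.hypot(W[...,0]-.46,W[...,1]-.337)<.15)&(W[...,2]>.04)&(W[...,2]<.09)
m=cv2.morphologyEx(m.astype(np.uint8),cv2.MORPH_OPEN,np.ones((2,2)))>0
v,u=np.nonzero(m);X=wray(np.c_[u,v],f,.05);c,e=axis(X);s=(X-c)[:,:2]@e;n=np.array([-e[1],e[0]]);l=(X-c)[:,:2]@n
print("tool yaw",np.degrees(np.arctan2(e[1],e[0])),"len",np.ptp(s));s-=s.min()
for a_,b_ in((.01,.07),(.09,.14),(.14,.19)):
    k=(s>a_)&(s<b_);print(a_,(c[:2]+e*(s[k].mean()+((X-c)[:,:2]@e).min())+n*(l[k].min()+l[k].max())/2).round(4),np.ptp(l[k]).round(4),s[k].mean().round(3),W[m][k][:,2].max().round(4))
q=(X-c)[:,:2]@e;print("ends",(c[:2]+e*q.min()).round(4),(c[:2]+e*q.max()).round(4))
E
```

```text
table [0.3498 0.0615 0.002 ]
green 3361 [ 0.463 -0.026  0.042] [0.715 0.059 0.153]
yaw -3.6 slopes -0.0104 0.0001 7 width 0.075 latmid 0.0578 plane -0.3229
yaw -3.89 slopes -0.0052 0.0053 7 width 0.075 latmid 0.0612 plane -0.3227
yaw -3.89 slopes -0.0053 0.0053 7 width 0.075 latmid 0.0611 plane -0.3227
origin [0.5244 0.0256 0.115 ]
headstock top 14 lo [-0.0565 -0.0183  0.0221] hi [-0.0496 -0.0041  0.0247]
grey sleeve 1219 lo [-0.046  -0.0241  0.0026] hi [-0.0007  0.0225  0.0265]
jaws 516 lo [-0.0009 -0.023  -0.0102] hi [0.021  0.0216 0.0252]
keeper 582 lo [0.0801 0.0462 0.0319] hi [0.1194 0.0906 0.3322]
Vrest 901 lo [ 0.0812 -0.0217 -0.0166] hi [0.1077 0.0296 0.3092]
tool yaw -5.198151630160784 len 0.2025365326864038
0.01 [0.3967 0.3448] 0.0152 0.04 0.5444
0.09 [0.4695 0.334 ] 0.0445 0.114 0.5444
0.14 [0.5211 0.33  ] 0.0431 0.166 0.0649
ends [0.3564 0.3478] [0.5581 0.3295]
```

Emit:
{"op": "servo_tool", "data": {
  "fingers": [1, 1, 1, 1, 1, 1, 1, 1, 1, 1, 1, 1],
  "delta_pos": [
    [0.04, 1, 0.55],
    [0.04, 1, 0.55],
    [0.04, 1, 0.55],
    [0.04, 1, 0.55],
    [0.04, 1, 0.55],
    [0.04, 1, 0.55],
    [0.04, 1, 0.55],
    [0.04, 1, 0.8],
    [0.04, 1, 0.8],
    [0.04, 1, 0.8],
    [0.04, 1, 0.8],
    [0.04, 1, 0.8]
  ],
  "twist": [
    [0, 0, 0],
    [0, 0, 0],
    [0, 0, 0],
    [0, 0, 0],
    [0, 0, 0],
    [0, 0, 0],
    [0, 0, 0],
    [0, 0, 0],
    [0, 0, 0],
    [0, 0, 0],
    [0, 0, 0],
    [0, 0, 0]
  ]
}}

```text
time: 5.9
tcp_pos: [0.4805, 0.3109, 0.2239]
ee_rot: [-180.0, -0.0, 175.8]
force: [1.3, 0.4, 0.3]
width: 0.0854
gripper_force: 0.0
```

Emit:
{"op": "servo_tool", "data": {
  "fingers": [1, 1, 1],
  "delta_pos": [
    [0, 0.52, 0.5],
    [0, 0.52, 0.5],
    [0, 0, 0]
  ],
  "twist": [
    [0, 0, 0.011],
    [0, 0, 0.011],
    [0, 0, 0]
  ]
}}

```text
time: 6.28
tcp_pos: [0.4823, 0.3362, 0.199]
ee_rot: [-180.0, -0.1, 175.0]
force: [-0.0, 0.3, -0.5]
width: 0.0853
gripper_force: 0.0
```

Run:
```python
from station import *
import cv2,numpy as np
from h import *
s=get_state();print(s["time"],s["tcp_pos"],s["ee_rot"],s["joint_positions"].round(1))
c=get_calibration("wrist");p,d=grab_frame("wrist");np.savez("w2.npz",p=p,d=d,R=c["R"],t=c["t"])
cv2.imwrite("pics/w2.png",p[:,:,::-1])
f=np.load("w2.npz");W=wcloud(f)
x,y=W[...,0],W[...,1]
m=(abs(y-.338)<.045)&(x>.33)&(x<.58)&(W[...,2]>.052)&(W[...,2]<.08)
X=W[m];print(m.sum(),X.min(0),X.max(0))
for a in np.arange(.35,.56,.015):
    k=(X[:,0]>=a)&(X[:,0]<a+.015)
    if k.sum()>5: t=X[k];print(a.round(3),k.sum(),"y",t[:,1].min().round(4),t[:,1].max().round(4),"top y",t[t[:,2]>np.percentile(t[:,2],80)][:,1].mean().round(4),"z",np.percentile(t[:,2],95).round(4))
```

```text
6.275 [0.48227841 0.33617619 0.1989681 ] [-1.79960536e+02 -7.11854573e-02  1.75040358e+02] [ 23.5  28.2  78.6  -0.   73.2 -61.6]
5472 [0.35501175 0.31588903 0.05200423] [0.55489672 0.35341305 0.06513475]
0.35 141 y 0.3399 0.3509 top y 0.3456 z 0.0559
0.365 225 y 0.3392 0.3503 top y 0.3449 z 0.056
0.38 235 y 0.3373 0.3495 top y 0.3432 z 0.056
0.395 237 y 0.3366 0.3485 top y 0.3423 z 0.056
0.41 228 y 0.3352 0.3471 top y 0.3408 z 0.0558
0.425 442 y 0.326 0.3534 top y 0.3392 z 0.0639
0.44 585 y 0.3249 0.352 top y 0.3384 z 0.0636
0.455 573 y 0.3234 0.3508 top y 0.3376 z 0.0637
0.47 567 y 0.322 0.3502 top y 0.3358 z 0.0638
0.485 526 y 0.3215 0.3484 top y 0.3346 z 0.0635
0.5 516 y 0.3197 0.3473 top y 0.3338 z 0.0636
0.515 487 y 0.3183 0.3462 top y 0.3319 z 0.0637
0.53 457 y 0.3166 0.344 top y 0.3312 z 0.0636
0.545 253 y 0.3159 0.3439 top y 0.3302 z 0.0642
```

View pics/w2.png

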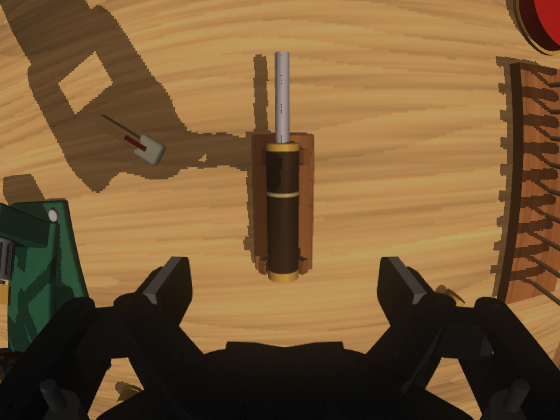

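The tool lies centred between the fingers, with its handle at (283,210) and shank tip at (282,53). Its measured axis agrees with the TCP to within 1 mm, so I'm descending and gripping.

Emit:
{"op": "servo_tool", "data": {
  "fingers": [0.4, 0.4, 0.4, 0.4, 0.4, 0.4, 0.4, -1, -1, -1, -1, -1],
  "delta_pos": [
    [0, 0, 1],
    [0, 0, 1],
    [0, 0, 1],
    [0, 0, 1],
    [0, 0, 1],
    [0, 0, 0.92],
    [0, 0, 0],
    [0, 0, 0],
    [0, 0, 0],
    [0, 0, 0],
    [0, 0, 0],
    [0, 0, 0]
  ],
  "twist": [
    [0, 0, 0],
    [0, 0, 0],
    [0, 0, 0],
    [0, 0, 0],
    [0, 0, 0],
    [0, 0, 0],
    [0, 0, 0],
    [0, 0, 0],
    [0, 0, 0],
    [0, 0, 0],
    [0, 0, 0],
    [0, 0, 0]
  ],
  "grip_force": 50
}}

```text
time: 7.82
tcp_pos: [0.4831, 0.3346, 0.0535]
ee_rot: [-179.9, 0.1, 175.1]
force: [-3.1, -10.9, 9.0]
width: 0.0266
gripper_force: 48.8
```

Emit:
{"op": "servo_tool", "data": {
  "fingers": [-1, -1, -1, -1, -1, -1, -1, -1, -1, -1],
  "delta_pos": [
    [0, 0, -0.5],
    [0, 0, -1],
    [0, 0, -1],
    [0, 0, -1],
    [0, 0, -1],
    [0, 0, -1],
    [0, 0, -1],
    [0, 0, -1],
    [0, 0, -1],
    [0, 0, 0]
  ],
  "twist": [
    [0, 0, 0],
    [0, 0, 0],
    [0, 0, 0],
    [0, 0, 0],
    [0, 0, 0],
    [0, 0, 0],
    [0, 0, 0],
    [0, 0, 0],
    [0, 0, 0],
    [0, 0, 0]
  ]
}}

```text
time: 9.07
tcp_pos: [0.4828, 0.3364, 0.2666]
ee_rot: [179.9, 0.2, 175.1]
force: [0.1, 0.8, -3.2]
width: 0.0264
gripper_force: 49.6
```

Emit:
{"op": "servo_tool", "data": {
  "fingers": [-1, -1, -1, -1, -1, -1, -1, -1, -1, -1, -1, -1],
  "delta_pos": [
    [-0.384, -0.941, -0.4],
    [-0.384, -0.941, -0.4],
    [-0.384, -0.941, -0.4],
    [-0.384, -0.941, -0.4],
    [-0.384, -0.941, -0.4],
    [-0.384, -0.941, -0.4],
    [-0.384, -0.941, -0.24],
    [-0.384, -0.941, 0],
    [-0.384, -0.941, 0],
    [-0.384, -0.941, 0],
    [-0.384, -0.941, 0],
    [-0.384, -0.941, 0]
  ],
  "twist": [
    [0, 0, 0],
    [0, 0, 0],
    [0, 0, 0],
    [0, 0, 0],
    [0, 0, 0],
    [0, 0, 0],
    [0, 0, 0],
    [0, 0, 0],
    [0, 0, 0],
    [0, 0, 0],
    [0, 0, 0],
    [0, 0, 0]
  ]
}}

```text
time: 10.58
tcp_pos: [0.5729, 0.0442, 0.3291]
ee_rot: [180.0, -0.1, 175.1]
force: [0.7, -0.1, -2.2]
width: 0.0265
gripper_force: 49.6
```

Emit:
{"op": "servo_tool", "data": {
  "fingers": [-1, -1, -1, -1, -1, -1],
  "delta_pos": [
    [-0.38, -0.94, 0],
    [0, 0, 0],
    [0, 0, 0],
    [0, 0, 0],
    [0, 0, 0],
    [0, 0, 0]
  ],
  "twist": [
    [0, 0, 0],
    [0, 0, -0.022],
    [0, -0.222, 0],
    [0, -0.222, 0],
    [0, -0.2227, 0],
    [0, 0, 0]
  ]
}}

```text
time: 11.32
tcp_pos: [0.5783, 0.0218, 0.329]
ee_rot: [180.0, 29.8, 176.1]
force: [0.3, 0.2, -2.6]
width: 0.0265
gripper_force: 49.7
```

Run:
```python
from station import *
from h import *
s=get_state();print(s["time"],s["tcp_pos"].round(4),s["ee_rot"].round(2),s["joint_positions"].round(1))
c=get_calibration("wrist");p,d=grab_frame("wrist");np.savez("w3.npz",p=p,d=d,R=c["R"],t=c["t"]);cv2.imwrite("pics/w3.png",p[:,:,::-1])
for n in("top","scene"):
    q,e=grab_frame(n);np.savez(n+"3.npz",p=q,d=e)
```

```text
11.325 [0.5783 0.0218 0.329 ] [179.95  29.79 176.1 ] [-10.9   8.   91.2   4.5  51.4 -98.9]
```

View pics/w3.png

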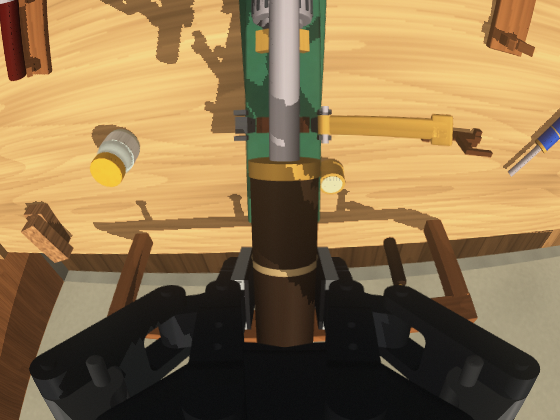

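The wrist view shows the tool held in line above the bed, with the keeper hinge at (325,125) and its tab at (442,130). I'll measure the held tool relative to the bed, and the keeper tab.

Run:
```python
from station import *
from h import *
f=np.load("w3.npz");p=f["p"];W=wcloud(f);h=cv2.cvtColor(p,cv2.COLOR_RGB2HSV)
o=np.array([.5244,.025,.115]);A,_=bedframe(o,-3.9);B=(W-o)@A
x,y,z=B[...,0],B[...,1],B[...,2]
tcp=(get_state()["tcp_pos"]-o)@A;print("tcp bed",tcp.round(4))
v,u=np.mgrid[:420,:560]
hd=(abs(y)<.03)&(z>.11)&(v<330)&(v>0)&(u>230)&(u<340)
for a in np.arange(.02,.18,.015):
    k=hd&(x>a)&(x<a+.015)
    if k.sum()>20:
        t=B[k];print("tool x",a.round(3),"y",np.percentile(t[:,1],[1,99]).round(4),"mid",np.percentile(t[:,1],[1,99]).mean().round(4),"ztop",np.percentile(t[:,2],97).round(4))
print("xmin tool(shank tip)",x[hd].min())
br=(h[...,0]>14)&(h[...,0]<32)&(h[...,1]>100)&(y>.03)&(y<.14)&(z>.0)&(z<.12)&(abs(x-.088)<.025)
t=B[br];print("keeper",br.sum(),t.min(0).round(4),t.max(0).round(4))
for a in np.arange(.04,.13,.01):
    k=(t[:,1]>a)&(t[:,1]<a+.01)
    if k.sum()>3:print(a.round(3),"x",t[k][:,0].min().round(4),t[k][:,0].max().round(4),"z",np.median(t[k][:,2]).round(4))
# plate edges
g=(h[...,0]>55)&(h[...,0]<90)&(h[...,1]>90)&(abs(z+.062)<.004)
for a in np.arange(.0,.25,.02):
    k=g&(x>a)&(x<a+.02)
    if k.sum()>5:print("plate",a.round(3),np.percentile(y[k],[.5,99.5]).round(4),np.median(z[k]).round(4))
# jaws/sleeve
j=(h[...,0]>14)&(h[...,0]<32)&(h[...,1]>100)&(abs(y)<.04)&(abs(x-.01)<.02)&(abs(z)<.035)
if j.any():print("jaws",B[j].min(0).round(4),B[j].max(0).round(4))
for n in("top",):
    g=np.load(n+"0.npz");
```

```text
tcp bed [ 0.1569 -0.0003  0.1585]
tool x 0.035 y [-0.0047  0.0071] mid 0.0012 ztop 0.161
tool x 0.05 y [-0.0046  0.007 ] mid 0.0012 ztop 0.161
tool x 0.065 y [-0.0046  0.007 ] mid 0.0012 ztop 0.161
tool x 0.08 y [-0.0047  0.007 ] mid 0.0011 ztop 0.2821
tool x 0.095 y [-0.0123  0.0142] mid 0.0009 ztop 0.1688
tool x 0.11 y [-0.0116  0.0142] mid 0.0013 ztop 0.1685
tool x 0.125 y [-0.0127  0.0154] mid 0.0013 ztop 0.2143
tool x 0.14 y [-0.0208  0.0236] mid 0.0014 ztop 0.1928
tool x 0.155 y [-0.0138  0.0161] mid 0.0012 ztop 0.18
tool x 0.17 y [-0.0117  0.0146] mid 0.0015 ztop 0.1679
xmin tool(shank tip) 0.037583790471488104
keeper 2869 [0.0756 0.0301 0.0068] [0.099  0.1189 0.0772]
0.04 x 0.0796 0.0948 z 0.0305
0.05 x 0.0794 0.0947 z 0.0372
0.06 x 0.0799 0.0947 z 0.0434
0.07 x 0.0794 0.0945 z 0.05
0.08 x 0.0793 0.0943 z 0.0562
0.09 x 0.0797 0.0942 z 0.0625
0.1 x 0.0761 0.0978 z 0.0692
0.11 x 0.0757 0.0977 z 0.0741
plate 0.0 [-0.0387  0.0369] -0.0621
plate 0.02 [-0.0387  0.0368] -0.062
plate 0.04 [-0.0324  0.0368] -0.0619
plate 0.06 [-0.0376  0.0374] -0.0618
plate 0.08 [-0.0361  0.0347] -0.0619
plate 0.1 [-0.037   0.0376] -0.0619
plate 0.12 [-0.0371  0.0373] -0.0619
plate 0.16 [-0.0371 -0.0361] -0.062
plate 0.18 [-0.0366 -0.0363] -0.0618
jaws [-0.0004 -0.0244 -0.013 ] [ 0.021   0.0227 -0.0005]
```

Emit:
{"op": "servo_tool", "data": {
  "fingers": [-1, -1, -1, -1, -1, -1, -1, -1],
  "delta_pos": [
    [-0.16, -0.07, 1],
    [0, 0, 1],
    [0, 0, 1],
    [0, 0, 1],
    [0, 0, 1],
    [0, 0, 0.6],
    [0, 0, 0.4],
    [0, 0, 0]
  ],
  "twist": [
    [0, -0.004, 0],
    [0, 0, 0],
    [0, 0, 0],
    [0, 0, 0],
    [0, 0, 0],
    [0, 0, 0],
    [0, 0, 0],
    [0, 0, 0]
  ]
}}

```text
time: 12.48
tcp_pos: [0.6591, 0.0135, 0.2023]
ee_rot: [180.0, 30.1, 176.1]
force: [-0.0, 0.1, -2.7]
width: 0.0262
gripper_force: 49.7
```

```bash
cat >> h.py <<'E'
O=np.array([.5244,.025,.115]);O=O+[-.0009,-.0005,0]
def bedtcp():
    from station import get_state
    from scipy.spatial.transform import Rotation as Ro
    s=get_state();A,_=bedframe(O,-3.9);T=Ro.from_euler("xyz",s["ee_rot"],degrees=True).as_matrix()
    print("t",s["time"],"bed",((s["tcp_pos"]-O)@A*1000).round(1),"F bed",(s["force"]@A).round(1),"rot",s["ee_rot"].round(1),"w",round(float(s["width"])*1000,1),"j",s["joint_positions"].round(0).tolist())
E
python3 - <<'E'
from station import *
from h import *
bedtcp()
c=get_calibration("wrist");p,d=grab_frame("wrist");np.savez("w4.npz",p=p,d=d,R=c["R"],t=c["t"])
s,e=grab_frame("scene");np.savez("s4.npz",p=s,d=e)
a=cv2.resize(s[170:280,190:330],None,fx=3.6,fy=3.6,interpolation=cv2.INTER_CUBIC)
b=cv2.resize(p[0:300,180:400],(int(220*396/300),396))
cv2.imwrite("pics/c4.png",np.hstack([a,b])[:,:,::-1])
E
```

```text
t 12.475 bed [161.4  -1.8   7.6] F bed [-1.4  0.1 -2.4] rot [180.   30.1 176.1] w 26.2 j [-10.0, 24.0, 89.0, 5.0, 37.0, -100.0]
```

View pics/c4.png

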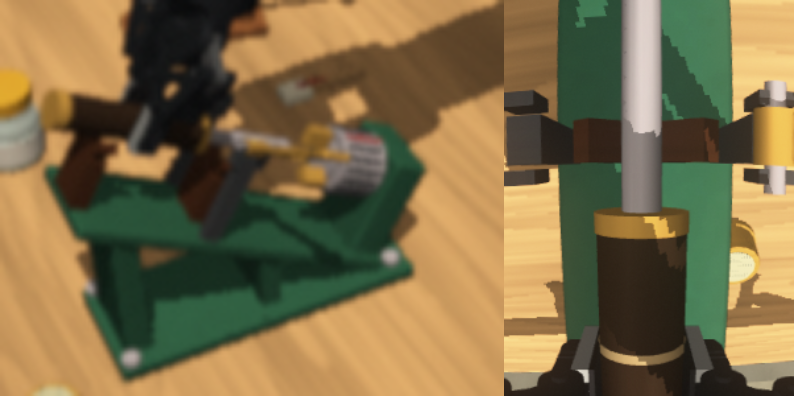

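The shank is centred over the front V, with the tip just clear of the jaws. Sliding in along the axis.

Emit:
{"op": "servo_tool", "data": {
  "fingers": [-1, -1, -1, -1, -1, -1, -1, -1],
  "delta_pos": [
    [0, 0, 0.1],
    [0.2, 0, 0],
    [0.2, 0, 0],
    [0.2, 0, 0],
    [0.2, 0, 0],
    [0.2, 0, 0],
    [0.1, 0, 0],
    [0, 0, 0]
  ],
  "twist": [
    [0, 0, 0],
    [0, 0, 0],
    [0, 0, 0],
    [0, 0, 0],
    [0, 0, 0],
    [0, 0, 0],
    [0, 0, 0],
    [0, 0, 0]
  ]
}}

```text
time: 13.58
tcp_pos: [0.6363, 0.015, 0.1865]
ee_rot: [180.0, 30.2, 176.1]
force: [-0.2, 0.3, -1.2]
width: 0.0265
gripper_force: 49.7
```

Run:
```python
from station import *
from h import *
bedtcp()
c=get_calibration("wrist");p,d=grab_frame("wrist");f=dict(p=p,d=d,R=np.array(c["R"]),t=np.array(c["t"]));W=wcloud(f)
A,_=bedframe(O,-3.9);B=(W-O)@A;h=cv2.cvtColor(p,cv2.COLOR_RGB2HSV)
x,y,z=B[...,0],B[...,1],B[...,2]
for a in(.03,.045,.06):
    k=(abs(y)<.009)&(z>-.012)&(z<.03)&(x>a)&(x<a+.015)
    if k.any():t=B[k];print(a,"y",np.percentile(t[:,1],[1,99]).round(4),"ztop",np.percentile(t[:,2],97).round(4))
# front shoulder of handle: first brass/handle with z>.010
for a in(.08,.085,.09,.095,.1,.105,.11,.115):
    k=(abs(y)<.013)&(x>a)&(x<a+.005)&(z>-.02)&(z<.03)
    if k.any():print(a,np.percentile(z[k],95).round(4),k.sum())
```

```text
t 13.575 bed [133.8  -1.8   5.3] F bed [-0.8  0.3 -0.9] rot [180.   30.2 176.1] w 26.5 j [-10.0, 23.0, 94.0, 6.0, 33.0, -101.0]
0.03 y [-0.0068  0.0047] ztop 0.0074
0.045 y [-0.0069  0.0047] ztop 0.0073
0.06 y [-0.0069  0.0047] ztop 0.0073
0.08 0.0151 1140
0.085 0.0154 876
0.09 0.0151 869
0.095 0.015 857
0.1 0.015 821
0.105 0.015 801
0.11 0.0151 763
0.115 0.0151 733
```

Emit:
{"op": "servo_tool", "data": {
  "fingers": [-1, -1, -1, -1],
  "delta_pos": [
    [0.1, 0.02, 0.03],
    [0.06, 0, 0],
    [0.04, 0, 0],
    [0, 0, 0]
  ],
  "twist": [
    [0, 0, 0],
    [0, 0, 0],
    [0, 0, 0],
    [0, 0, 0]
  ]
}}

```text
time: 14.12
tcp_pos: [0.6326, 0.0158, 0.1835]
ee_rot: [180.0, 30.2, 176.1]
force: [0.6, 1.8, 0.3]
width: 0.0262
gripper_force: 49.7
```

Emit:
{"op": "servo_tool", "data": {
  "fingers": [-1, -1, -1],
  "delta_pos": [
    [0.04, 0, 0],
    [0.02, 0, 0],
    [0, 0, 0]
  ],
  "twist": [
    [0, 0, 0],
    [0, 0, 0],
    [0, 0, 0]
  ]
}}

```text
time: 14.5
tcp_pos: [0.6323, 0.0155, 0.1839]
ee_rot: [-180.0, 30.4, 176.0]
force: [5.8, 1.2, 1.7]
width: 0.0267
gripper_force: 49.7
```

```bash
python3 -c "
from h import *
bedtcp()"
```

```text
t 14.5 bed [129.   -1.5   5. ] F bed [ 5.8  1.6 -1.4] rot [-180.    30.4  176. ] w 26.7 j [-10.0, 22.0, 95.0, 6.0, 32.0, -101.0]
```

Contact at the end stop: 5.8 N along the axis at x ≈ 129. Now I'll seat the handle down into the Vs while keeping a light push, then release.

Emit:
{"op": "servo_tool", "data": {
  "fingers": [-1, -1, -1],
  "delta_pos": [
    [0.02, 0, 0.04],
    [0, 0, 0.03],
    [0, 0, 0]
  ],
  "twist": [
    [0, 0, 0],
    [0, 0, 0],
    [0, 0, 0]
  ]
}}

```text
time: 14.88
tcp_pos: [0.6327, 0.0159, 0.1833]
ee_rot: [-180.0, 30.5, 176.1]
force: [-3.1, 4.9, 10.3]
width: 0.0267
gripper_force: 51.2
```

```bash
python3 -c "
from h import *
bedtcp()"
```

```text
t 14.875 bed [129.   -1.1   4.4] F bed [ 2.2  4.7 10.6] rot [-180.    30.5  176.1] w 26.7 j [-10.0, 22.0, 95.0, 6.0, 32.0, -101.0]
```

Emit:
{"op": "servo_tool", "data": {
  "fingers": [-1, -1, 0.3, 0.3, 0.3, 0.3, 0.3, 0.3, 0.3, 0.3],
  "delta_pos": [
    [0.04, 0, 0],
    [0, 0, 0],
    [0, 0, 0],
    [0, 0, 0],
    [0, 0, 0],
    [0, 0, -0.8],
    [0, 0, -1],
    [0, 0, -1],
    [0, 0, -1],
    [0, 0, -0.8]
  ],
  "twist": [
    [0, 0, 0],
    [0, 0, 0],
    [0, 0, 0],
    [0, 0, 0],
    [0, 0, 0],
    [0, 0, 0],
    [0, 0, 0],
    [0, 0, 0],
    [0, 0, 0],
    [0, 0, 0]
  ]
}}

```text
time: 16.12
tcp_pos: [0.5726, 0.0198, 0.2805]
ee_rot: [-180.0, 30.2, 176.1]
force: [0.4, -0.2, 0.9]
width: 0.0553
gripper_force: 0.0
```

```bash
cat > chk.py <<'E'
from station import *
from h import *
bedtcp()
c=get_calibration("wrist");p,d=grab_frame("wrist");f=dict(p=p,d=d,R=np.array(c["R"]),t=np.array(c["t"]));np.savez("wl.npz",**f);W=wcloud(f)
A,_=bedframe(O,-3.9);B=(W-O)@A;h=cv2.cvtColor(p,cv2.COLOR_RGB2HSV)
x,y,z=B[...,0],B[...,1],B[...,2]
for a in(.03,.045,.06,.1,.12,.14,.16,.18,.19):
    w=.009 if a<.07 else .017
    k=(abs(y)<w)&(z>-.010)&(z<.03)&(x>a)&(x<a+.01)
    if k.sum()>5:t=B[k];print(a,"y",np.percentile(t[:,1],[1,99]).round(4),"ztop",np.percentile(t[:,2],97).round(4))
k=(abs(y)<.005)&(z>.009)&(z<.02)&(x>.05)&(x<.24)
if k.any():print("handle x",np.percentile(x[k],[.2,99.8]).round(4))
E
python3 chk.py
```

```text
t 16.125 bed [125.5  -1.3 118.6] F bed [ 0.8 -0.2  0.6] rot [-180.    30.2  176.1] w 55.3 j [-11.0, 9.0, 97.0, 5.0, 44.0, -100.0]
0.03 y [-0.0058  0.0051] ztop 0.0062
0.045 y [-0.0059  0.0056] ztop 0.0062
0.06 y [-0.0052  0.0058] ztop 0.0058
0.1 y [-0.0129  0.0133] ztop 0.0139
0.12 y [-0.0133  0.0135] ztop 0.014
0.14 y [-0.0127  0.0138] ztop 0.0139
0.16 y [-0.0131  0.0142] ztop 0.0137
0.18 y [-0.0163  0.0167] ztop 0.0137
0.19 y [-0.0164  0.0168] ztop 0.0143
handle x [0.0775 0.1985]
```

The tool is home: handle x 77.5–198.5 mm, centred, top at z = 14 mm. Next is the keeper: turn the gripper 90° and go over the tab.

Emit:
{"op": "servo_tool", "data": {
  "fingers": [0.3, 0.3, 0.3, 0.3, 0.3, 0.3, 0.3, 0.3, 0.3],
  "delta_pos": [
    [0, 0, 0],
    [0, 0, 0],
    [0, 0, 0],
    [0, 0, 0],
    [0, 0, 0],
    [0, 0, 0],
    [0, 0, 0],
    [0, 0, 0],
    [0, 0, 0]
  ],
  "twist": [
    [0, 0, 0.2222],
    [0, 0, 0.2222],
    [0, 0, 0.2222],
    [0, 0, 0.2222],
    [0, 0, 0.2222],
    [0, 0, 0.2222],
    [0, 0, 0.2222],
    [0, 0, 0.2222],
    [0, 0, 0.2222]
  ]
}}

```text
time: 17.3
tcp_pos: [0.5732, 0.0198, 0.279]
ee_rot: [149.9, -0.2, 85.8]
force: [0.3, 0.2, -0.2]
width: 0.0553
gripper_force: 0.0
```

Emit:
{"op": "servo_tool", "data": {
  "fingers": [0.3, 0.3, 0.3, 0.3, 0.3, 0.3],
  "delta_pos": [
    [0.9, -0.3, 0],
    [0.9, -0.3, 0],
    [0.9, -0.3, 0],
    [0.9, -0.3, 0],
    [0.9, -0.3, 0],
    [0, 0, 0]
  ],
  "twist": [
    [0, 0, 0],
    [0, 0, 0],
    [0, 0, 0],
    [0, 0, 0],
    [0, 0, 0],
    [0, 0, 0]
  ]
}}

```text
time: 18.05
tcp_pos: [0.5482, 0.1354, 0.26]
ee_rot: [149.9, 0.0, 86.2]
force: [-0.9, -0.4, 0.3]
width: 0.0555
gripper_force: 0.0
```

```bash
cat > keep.py <<'E'
exec(open("chk.py").read().split("for a in")[0])
br=(h[...,0]>14)&(h[...,0]<32)&(h[...,1]>100)&(y>-.09)&(y<.15)&(z>.016)&(z<.13)&(abs(x-.088)<.014)
t=B[br];print("keeper",br.sum())
for a in np.arange(-.08,.14,.01):
    k=(t[:,1]>a)&(t[:,1]<a+.01)
    if k.sum()>8:print(a.round(3),"x",t[k][:,0].min().round(4),t[k][:,0].max().round(4),"z",np.median(t[k][:,2]).round(4),k.sum(),"ymax",t[k][:,1].max().round(4))
E
python3 keep.py
```

```text
t 18.05 bed [ 87.3 112.3 117.1] F bed [-0.6 -0.4  0.7] rot [149.9   0.   86.2] w 55.5 j [4.0, 10.0, 99.0, -6.0, 41.0, 11.0]
keeper 2247
0.03 x 0.0802 0.0953 z 0.0255 167 ymax 0.0399
0.04 x 0.0804 0.0948 z 0.0305 124 ymax 0.05
0.05 x 0.0801 0.0947 z 0.0362 150 ymax 0.06
0.06 x 0.0802 0.0951 z 0.0431 165 ymax 0.0699
0.07 x 0.0801 0.0948 z 0.0491 192 ymax 0.0798
0.08 x 0.0801 0.095 z 0.0558 220 ymax 0.09
0.09 x 0.08 0.0951 z 0.0619 261 ymax 0.1
0.1 x 0.0769 0.0983 z 0.0685 368 ymax 0.11
0.11 x 0.0765 0.0985 z 0.0738 599 ymax 0.1194
```

Emit:
{"op": "servo_tool", "data": {
  "fingers": [0.3, 0.3, 0.3, -1, -1, -1, -1],
  "delta_pos": [
    [0, 0.03, 0.94],
    [0, 0, 0.94],
    [0, 0, 0],
    [0, 0, 0],
    [0, 0, 0],
    [0, 0, 0],
    [0, 0, 0]
  ],
  "twist": [
    [0, 0, 0],
    [0, 0, 0],
    [0, 0, 0],
    [0, 0, 0],
    [0, 0, 0],
    [0, 0, 0],
    [0, 0, 0]
  ],
  "grip_force": 25
}}

```text
time: 18.98
tcp_pos: [0.5714, 0.1331, 0.2202]
ee_rot: [150.0, -0.0, 86.1]
force: [-6.1, 2.9, -0.3]
width: 0.0213
gripper_force: 25.4
```

Run:
```python
from h import *
bedtcp()
th0=2.6;N=16
r=92.
ths=th0*(1-np.arange(N+1)/N)
P=np.c_[34-r*np.cos(ths),20+r*np.sin(ths)]
D=np.diff(P,axis=0)/25
print("x'(bed y), z'(-bed z) shares");print(np.c_[D[:,0],-D[:,1]].round(2).tolist())
```

```text
t 18.975 bed [ 87.6 111.6  70.9] F bed [-5.6  2.5  2.9] rot [150.   -0.   86.1] w 21.3 j [3.0, 15.0, 99.0, -6.0, 36.0, 11.0]
x'(bed y), z'(-bed z) shares
[[-0.35, -0.49], [-0.42, -0.42], [-0.49, -0.35], [-0.54, -0.27], [-0.57, -0.18], [-0.59, -0.08], [-0.6, 0.02], [-0.59, 0.11], [-0.56, 0.21], [-0.52, 0.29], [-0.47, 0.37], [-0.4, 0.44], [-0.32, 0.5], [-0.24, 0.55], [-0.14, 0.58], [-0.05, 0.6]]
```

Pinched the tab (21 mm). Now swinging along the arc.

Emit:
{"op": "servo_tool", "data": {
  "fingers": [-1, -1, -1, -1, -1, -1, -1, -1],
  "delta_pos": [
    [-0.35, 0, -0.49],
    [-0.42, 0, -0.42],
    [-0.49, 0, -0.35],
    [-0.54, 0, -0.27],
    [-0.57, 0, -0.18],
    [-0.59, 0, -0.08],
    [-0.6, 0, 0.02],
    [-0.59, 0, 0.11]
  ],
  "twist": [
    [0, 0, 0],
    [0, 0, 0],
    [0, 0, 0],
    [0, 0, 0],
    [0, 0, 0],
    [0, 0, 0],
    [0, 0, 0],
    [0, 0, 0]
  ]
}}

```text
time: 19.98
tcp_pos: [0.5437, 0.03, 0.2568]
ee_rot: [149.9, -0.0, 86.1]
force: [-3.4, 3.1, -4.0]
width: 0.0214
gripper_force: 25.7
```

```bash
python3 -c "
from h import *
bedtcp()"
```

```text
t 19.975 bed [ 88.1   6.9 112.9] F bed [-5.2  2.8 -1.7] rot [149.9  -0.   86.1] w 21.4 j [-11.0, 7.0, 104.0, 5.0, 40.0, -10.0]
```

Emit:
{"op": "servo_tool", "data": {
  "fingers": [-1, -1, -1, -1, -1, -1, -1, -1, -1],
  "delta_pos": [
    [-0.56, 0, 0.23],
    [-0.52, 0, 0.31],
    [-0.47, 0, 0.39],
    [-0.4, 0, 0.46],
    [-0.32, 0, 0.52],
    [-0.22, 0, 0.57],
    [-0.12, 0, 0.58],
    [-0.05, 0, 0.6],
    [0, 0, 0]
  ],
  "twist": [
    [0, 0, 0],
    [0, 0, 0],
    [0, 0, 0],
    [0, 0, 0],
    [0, 0, 0],
    [0, 0, 0],
    [0, 0, 0],
    [0, 0, 0],
    [0, 0, 0]
  ]
}}

```text
time: 21.1
tcp_pos: [0.5856, -0.0402, 0.1771]
ee_rot: [149.9, 0.1, 86.0]
force: [-7.7, -6.5, -2.7]
width: 0.0214
gripper_force: 30.1
```

```bash
python3 keep.py
```

```text
t 21.1 bed [ 88.5 -60.3  20.6] F bed [-7.6 -7.1  1.2] rot [1.499e+02 1.000e-01 8.600e+01] w 21.4 j [-18.0, 18.0, 103.0, 14.0, 30.0, -25.0]
keeper 11787
-0.08 x 0.0761 0.0993 z 0.032 14 ymax -0.0701
-0.07 x 0.0759 0.1008 z 0.0279 621 ymax -0.06
-0.06 x 0.0758 0.1016 z 0.0275 1402 ymax -0.05
-0.05 x 0.0741 0.1018 z 0.0269 1235 ymax -0.04
-0.04 x 0.0757 0.1009 z 0.0262 1016 ymax -0.03
-0.03 x 0.0759 0.1008 z 0.0258 1043 ymax -0.02
-0.02 x 0.0806 0.0958 z 0.0253 1076 ymax -0.01
-0.01 x 0.0807 0.0957 z 0.0247 1097 ymax -0.0002
-0.0 x 0.0804 0.0953 z 0.0242 1090 ymax 0.0099
0.01 x 0.0805 0.0953 z 0.0237 1077 ymax 0.02
0.02 x 0.0756 0.1003 z 0.0231 1112 ymax 0.03
0.03 x 0.0752 0.1002 z 0.0251 1003 ymax 0.04
```

Keeper is about 0.05 rad short of closed, so I'll press it further down.

Emit:
{"op": "servo_tool", "data": {
  "fingers": [-1, -1, -1, -1],
  "delta_pos": [
    [0.05, -0.03, 0.12],
    [0, 0, 0.12],
    [0, 0, 0.03],
    [0, 0, 0]
  ],
  "twist": [
    [0, 0, 0],
    [0, 0, 0],
    [0, 0, 0],
    [0, 0, 0]
  ]
}}

```text
time: 21.65
tcp_pos: [0.5884, -0.0398, 0.1724]
ee_rot: [149.8, 0.2, 86.0]
force: [-11.0, -11.0, 1.9]
width: 0.0212
gripper_force: 30.7
```

```bash
python3 keep.py
```

```text
t 21.65 bed [ 88.6 -59.7  15.1] F bed [ -7.9 -11.7   6.8] rot [149.8   0.2  86. ] w 21.2 j [-18.0, 18.0, 103.0, 14.0, 30.0, -25.0]
keeper 12115
-0.07 x 0.0758 0.1008 z 0.0223 637 ymax -0.06
-0.06 x 0.0758 0.1016 z 0.0223 1353 ymax -0.05
-0.05 x 0.0741 0.1018 z 0.0224 1177 ymax -0.04
-0.04 x 0.0758 0.1009 z 0.0223 1006 ymax -0.03
-0.03 x 0.0809 0.1007 z 0.0224 1047 ymax -0.02
-0.02 x 0.0807 0.0956 z 0.0224 1102 ymax -0.01
-0.01 x 0.0806 0.0955 z 0.0225 1145 ymax -0.0
-0.0 x 0.0806 0.0955 z 0.0225 1169 ymax 0.01
0.01 x 0.0807 0.0954 z 0.0225 1167 ymax 0.02
0.02 x 0.0756 0.1002 z 0.0226 1207 ymax 0.03
0.03 x 0.0742 0.1019 z 0.0251 1100 ymax 0.04
```

The keeper is flat and fully down (top at z = 22.5 mm along its length). Releasing, lifting, and turning back.

Emit:
{"op": "servo_tool", "data": {
  "fingers": [0.3, 0.3, 0.3, 0.3, 0.3, 0.3, 0.3, 0.3, 0.3],
  "delta_pos": [
    [0, 0, 0],
    [0, 0, 0],
    [0, 0, 0],
    [0, 0, -0.6],
    [0, 0, -1],
    [0, 0, -1],
    [0, 0, -1],
    [0, 0, -1],
    [0, 0, 0]
  ],
  "twist": [
    [0, 0, 0],
    [0, 0, 0],
    [0, 0, 0],
    [0, 0, 0],
    [0, 0, 0],
    [0, 0, 0],
    [0, 0, 0],
    [0, 0, 0],
    [0, 0, 0]
  ]
}}

```text
time: 22.82
tcp_pos: [0.5312, -0.0339, 0.273]
ee_rot: [149.6, 0.1, 86.1]
force: [-0.3, 0.2, -0.8]
width: 0.0556
gripper_force: 0.0
```

```bash
python3 keep.py
```

```text
t 22.825 bed [ 89.1 -57.8 131. ] F bed [-0.7  0.1 -0.6] rot [1.496e+02 1.000e-01 8.610e+01] w 55.6 j [-20.0, 4.0, 104.0, 12.0, 43.0, -23.0]
keeper 3252
-0.07 x 0.0778 0.0995 z 0.0223 195 ymax -0.06
-0.06 x 0.0778 0.0996 z 0.0224 389 ymax -0.05
-0.05 x 0.0794 0.0965 z 0.0223 278 ymax -0.0401
-0.04 x 0.0759 0.1008 z 0.0223 301 ymax -0.03
-0.03 x 0.0811 0.1008 z 0.0224 287 ymax -0.0202
-0.02 x 0.0812 0.0956 z 0.0224 292 ymax -0.0103
-0.01 x 0.0813 0.0956 z 0.0226 293 ymax -0.0003
-0.0 x 0.0806 0.0956 z 0.0226 308 ymax 0.0097
0.01 x 0.0806 0.0956 z 0.0226 306 ymax 0.0197
0.02 x 0.0807 0.0949 z 0.0226 292 ymax 0.0296
0.03 x 0.0743 0.1004 z 0.025 306 ymax 0.04
```

Emit:
{"op": "servo_tool", "data": {
  "fingers": [0.55, 0.55, 0.55, 0.55, 0.55, 0.55, 0.55, 0.55, 0.55],
  "delta_pos": [
    [0, 0, 0],
    [0, 0, 0],
    [0, 0, 0],
    [0, 0, 0],
    [0, 0, 0],
    [0, 0, 0],
    [0, 0, 0],
    [0, 0, 0],
    [0, 0, 0]
  ],
  "twist": [
    [0, 0, -0.2222],
    [0, 0, -0.2222],
    [0, 0, -0.2222],
    [0, 0, -0.2222],
    [0, 0, -0.2222],
    [0, 0, -0.2222],
    [0, 0, -0.2222],
    [0, 0, -0.2222],
    [0, 0, -0.2222]
  ]
}}

```text
time: 24.0
tcp_pos: [0.5313, -0.0338, 0.2696]
ee_rot: [-179.8, 30.1, 176.4]
force: [0.4, 0.0, 0.1]
width: 0.0661
gripper_force: 0.0
```

Emit:
{"op": "servo_tool", "data": {
  "fingers": [0.55, 0.55, 0.55, 0.55, 0.55, 0.55, 0.55, 0.55, 0.55, 0.55, 0.55],
  "delta_pos": [
    [0.9, -0.2, 0.4],
    [0.9, -0.2, 0.4],
    [0.9, -0.2, 0.4],
    [0.9, -0.2, 0.4],
    [0.9, -0.2, 0.2],
    [0, 0, 0],
    [0, 0, 0],
    [0, 0, 0],
    [0, 0, 0],
    [0, 0, 0],
    [0, 0, 0]
  ],
  "twist": [
    [0, 0, 0],
    [0, 0, 0],
    [0, 0, 0],
    [0, 0, 0],
    [0, 0, 0],
    [-0.2, 0, 0],
    [-0.2, 0, 0],
    [-0.2, 0, 0],
    [-0.2, 0, 0],
    [-0.2, 0, 0],
    [0, 0, 0]
  ]
}}

```text
time: 25.38
tcp_pos: [0.4707, -0.0473, 0.1973]
ee_rot: [135.8, 27.8, 175.5]
force: [0.2, -0.5, -1.0]
width: 0.0662
gripper_force: 0.0
```

```bash
cat > tool.py <<'E'
from station import *
from h import *
from scipy.spatial.transform import Rotation as Ro
bedtcp();s=get_state();A,_=bedframe(O,-3.9);T=Ro.from_euler("xyz",s["ee_rot"],degrees=True).as_matrix()
print("tool axes in bed (cols)\n",(A.T@T).round(3))
def to(b): print("to",b,"shares",(T.T@(A@np.array(b)+O-s["tcp_pos"])/.025).round(2))
to([-.024,0,0])
E
python3 tool.py
python3 - <<'E'
from station import *
from h import *
c=get_calibration("wrist");p,d=grab_frame("wrist");f=dict(p=p,d=d,R=np.array(c["R"]),t=np.array(c["t"]));W=wcloud(f);cv2.imwrite("pics/w6.png",p[:,:,::-1])
A,_=bedframe(O,-3.9);B=(W-O)@A;h=cv2.cvtColor(p,cv2.COLOR_RGB2HSV)
r=np.hypot(B[...,1],B[...,2])
k=(B[...,0]>-.045)&(B[...,0]<-.008)&(r<.035)
from scipy.optimize import least_squares
X=B[k];q=least_squares(lambda a:np.hypot(X[:,1]-a[0],X[:,2]-a[1])-.026,[0,0],loss="soft_l1",f_scale=.001);print(k.sum(),"sleeve centre y,z",q.x.round(4))
k=(r<.0275)&(B[...,0]>-.06)&(B[...,0]<.01)&(h[...,1]<60);print("x",np.percentile(B[k][:,0],[1,99]).round(4))
E
```

```text
t 25.375 bed [ -0.2 -75.2  95.1] F bed [-0.3 -0.5 -1. ] rot [135.8  27.8 175.5] w 66.2 j [-44.0, 17.0, 111.0, 51.0, 76.0, -165.0]
tool axes in bed (cols)
 [[-0.999  0.033 -0.021]
 [ 0.009  0.72   0.694]
 [ 0.038  0.694 -0.719]]
to [-0.024, 0, 0] shares [ 0.83 -0.5   4.85]
3650 sleeve centre y,z [-0.0005 -0.0002]
x [-0.0469  0.0074]
```

View pics/w6.png

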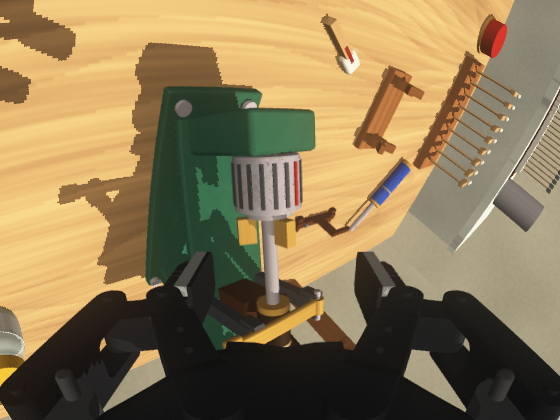

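j6 has reached its −165° limit, so I'll use the equivalent half-turned grasp. Backing off 180° about the tool's z. The picture shows the sleeve at (268,187) with its red mark at (298,183), and the keeper closed over the handle at (285,320).

Emit:
{"op": "servo_tool", "data": {
  "fingers": [0.55, 0.55, 0.55, 0.55, 0.55, 0.55, 0.55, 0.55, 0.55, 0.55, 0.55, 0.55],
  "delta_pos": [
    [0, 0, -0.3],
    [0, 0, 0],
    [0, 0, 0],
    [0, 0, 0],
    [0, 0, 0],
    [0, 0, 0],
    [0, 0, 0],
    [0, 0, 0],
    [0, 0, 0],
    [0, 0, 0],
    [0, 0, 0],
    [0, 0, 0]
  ],
  "twist": [
    [0, 0, 0.2222],
    [0, 0, 0.2222],
    [0, 0, 0.2222],
    [0, 0, 0.2222],
    [0, 0, 0.2222],
    [0, 0, 0.2222],
    [0, 0, 0.2222],
    [0, 0, 0.2222],
    [0, 0, 0.2222],
    [0, 0, 0.2222],
    [0, 0, 0.2222],
    [0, 0, 0.2222]
  ]
}}

```text
time: 26.92
tcp_pos: [0.4669, -0.0507, 0.2028]
ee_rot: [171.6, -50.1, 70.8]
force: [0.7, 0.6, 0.1]
width: 0.0663
gripper_force: 0.0
```

Emit:
{"op": "servo_tool", "data": {
  "fingers": [0.55, 0.55, 0.55, 0.55, 0.55, 0.55, 0.55],
  "delta_pos": [
    [0, 0, 0],
    [0, 0, 0],
    [0, 0, 0],
    [0, 0, 0],
    [0, 0, 0],
    [0, 0, 0],
    [0, 0, 0]
  ],
  "twist": [
    [0, 0, 0.2222],
    [0, 0, 0.2222],
    [0, 0, 0.2222],
    [0, 0, 0.2222],
    [0, 0, 0.2222],
    [0, 0, 0.2222],
    [0, 0, 0]
  ]
}}

```text
time: 27.8
tcp_pos: [0.467, -0.0508, 0.203]
ee_rot: [-135.9, -28.0, -4.2]
force: [-0.3, 0.5, 0.5]
width: 0.0664
gripper_force: 0.0
```

```bash
cat >> tool.py <<'E'
# desired: x=bed x, z = (0,sin,-cos) lean -y by 45
a=np.radians(LEAN) if "LEAN" in globals() else np.radians(45)
zz=np.array([0,np.sin(a),-np.cos(a)]);xx=np.array([1,0,0]);D=np.c_[xx,np.cross(zz,xx),zz]
print("twist to desired (shares)",(Ro.from_matrix((A.T@T).T@D).as_rotvec()/(np.pi/4)).round(3))
TD=A@D
print("shares after twist",(TD.T@(A@np.array([-.024,0,0])+O-s["tcp_pos"])/.025).round(2))
E
python3 tool.py
```

```text
t 27.8 bed [ -0.4 -79.  101.8] F bed [-0.1  0.5  0.6] rot [-135.9  -28.    -4.2] w 66.4 j [-45.0, 16.0, 111.0, 50.0, 77.0, 15.0]
tool axes in bed (cols)
 [[ 0.999 -0.028 -0.022]
 [-0.005 -0.721  0.693]
 [-0.035 -0.693 -0.72 ]]
to [-0.024, 0, 0] shares [-0.82  0.57  5.15]
twist to desired (shares) [ 0.025  0.027 -0.036]
shares after twist [-0.94  0.65  5.11]
```

Emit:
{"op": "servo_tool", "data": {
  "fingers": [0.55, 0.55, 0.55, 0.55, 0.55],
  "delta_pos": [
    [0, 0, 0],
    [-0.94, 0.65, 0.6],
    [0, 0, 1],
    [0, 0, 1],
    [0, 0, 0]
  ],
  "twist": [
    [0.025, 0.027, -0.036],
    [0, 0, 0],
    [0, 0, 0],
    [0, 0, 0],
    [0, 0, 0]
  ]
}}

```text
time: 28.42
tcp_pos: [0.4774, -0.0162, 0.1411]
ee_rot: [-134.9, -29.9, -3.8]
force: [-0.0, -0.8, 1.0]
width: 0.0662
gripper_force: 0.0
```

```bash
python3 tool.py
```

```text
t 28.425 bed [-24.3 -43.7  44.2] F bed [ 0.5 -0.8  0.9] rot [-134.9  -29.9   -3.8] w 66.2 j [-41.0, 23.0, 115.0, 56.0, 69.0, 6.0]
tool axes in bed (cols)
 [[ 1.     0.001 -0.002]
 [ 0.002 -0.705  0.709]
 [-0.001 -0.709 -0.705]]
to [-0.024, 0, 0] shares [0.02 0.02 2.49]
twist to desired (shares) [-0.004  0.003  0.001]
shares after twist [0.01 0.01 2.49]
```

Emit:
{"op": "servo_tool", "data": {
  "fingers": [0.55, 0.55, 0.55, 0.55, -1, -1, -1, -1],
  "delta_pos": [
    [0, 0, 0.9],
    [0, 0, 0.9],
    [0, 0, 0.69],
    [0, 0, 0],
    [0, 0, 0],
    [0, 0, 0],
    [0, 0, 0],
    [0, 0, 0]
  ],
  "twist": [
    [0, 0, 0],
    [0, 0, 0],
    [0, 0, 0],
    [0, 0, 0],
    [0, 0, 0],
    [0, 0, 0],
    [0, 0, 0],
    [0, 0, 0]
  ],
  "grip_force": 60
}}

```text
time: 29.42
tcp_pos: [0.503, 0.024, 0.1042]
ee_rot: [-134.9, -30.0, -4.0]
force: [-4.5, -4.8, 2.0]
width: 0.0502
gripper_force: 61.6
```

```bash
python3 tool.py
```

```text
t 29.425 bed [-23.1  -1.9   0.9] F bed [-2.6 -5.1  3.8] rot [-134.9  -30.    -4. ] w 50.2 j [-34.0, 28.0, 115.0, 62.0, 63.0, 3.0]
tool axes in bed (cols)
 [[ 1.    -0.001  0.001]
 [-0.001 -0.707  0.707]
 [-0.    -0.707 -0.707]]
to [-0.024, 0, 0] shares [-0.04 -0.03  0.08]
twist to desired (shares) [-0.    -0.001 -0.001]
shares after twist [-0.04 -0.03  0.08]
```

Sleeve gripped at 50 mm. Turning the top towards +y.

Emit:
{"op": "servo_tool", "data": {
  "fingers": [-1, -1, -1, -1, -1, -1],
  "delta_pos": [
    [0, 0, 0],
    [0, 0, 0],
    [0, 0, 0],
    [0, 0, 0],
    [0, 0, 0],
    [0, 0, 0]
  ],
  "twist": [
    [-0.16, 0, 0],
    [-0.16, 0, 0],
    [-0.16, 0, 0],
    [-0.16, 0, 0],
    [-0.16, 0, 0],
    [-0.16, 0, 0]
  ]
}}

```text
time: 30.18
tcp_pos: [0.5028, 0.0247, 0.1045]
ee_rot: [-176.1, -29.6, -4.0]
force: [-0.4, 5.0, 1.7]
width: 0.0504
gripper_force: 68.5
```

```bash
python3 tool.py
```

```text
t 30.175 bed [-23.2  -1.2   1.3] F bed [0.3 4.9 1.8] rot [-176.1  -29.6   -4. ] w 50.4 j [-15.0, 16.0, 120.0, 32.0, 18.0, 50.0]
tool axes in bed (cols)
 [[ 1.    -0.001 -0.006]
 [-0.001 -0.998  0.068]
 [-0.007 -0.068 -0.998]]
to [-0.024, 0, 0] shares [-0.03 -0.04  0.05]
twist to desired (shares) [ 0.913  0.007 -0.005]
shares after twist [-0.03  0.    0.07]
```

Emit:
{"op": "servo_tool", "data": {
  "fingers": [-1, -1, -1, -1, -1],
  "delta_pos": [
    [0, 0, 0],
    [0, 0, 0],
    [0, 0, 0],
    [0, 0, 0],
    [0, 0, 0]
  ],
  "twist": [
    [-0.12, 0, 0],
    [-0.12, 0, 0],
    [-0.12, 0, 0],
    [-0.12, 0, 0],
    [0, 0, 0]
  ]
}}

```text
time: 30.8
tcp_pos: [0.5028, 0.025, 0.1044]
ee_rot: [171.1, -28.7, -4.0]
force: [10.4, 7.8, 24.9]
width: 0.0504
gripper_force: 70.2
```

```bash
python3 tool.py
```

```text
t 30.8 bed [-23.3  -1.    1.1] F bed [20.9  8.5 16.6] rot [171.1 -28.7  -4. ] w 50.4 j [-7.0, 17.0, 118.0, -26.0, 17.0, 112.0]
tool axes in bed (cols)
 [[ 1.     0.003 -0.022]
 [-0.001 -0.988 -0.154]
 [-0.022  0.154 -0.988]]
to [-0.024, 0, 0] shares [-0.03 -0.04  0.04]
twist to desired (shares) [ 1.197  0.027 -0.01 ]
shares after twist [-0.03  0.01  0.06]
```

Emit:
{"op": "servo_tool", "data": {
  "fingers": [-1, -1],
  "delta_pos": [
    [0, 0, 0],
    [0, 0, 0]
  ],
  "twist": [
    [0, 0, 0],
    [0, 0, 0]
  ]
}}

```text
time: 31.05
tcp_pos: [0.5027, 0.0249, 0.1044]
ee_rot: [171.2, -28.8, -4.0]
force: [9.9, 11.4, 24.2]
width: 0.0503
gripper_force: 70.1
```

```bash
python3 tool.py; python3 -c "
from station import *
s=get_state();print(s['torque'],s['effort'],s['joint_vel'])"
```

```text
t 31.05 bed [-23.3  -1.    1.2] F bed [20.  12.  16.4] rot [171.2 -28.8  -4. ] w 50.3 j [-7.0, 17.0, 118.0, -26.0, 17.0, 112.0]
tool axes in bed (cols)
 [[ 1.     0.002 -0.021]
 [-0.002 -0.988 -0.153]
 [-0.021  0.153 -0.988]]
to [-0.024, 0, 0] shares [-0.03 -0.05  0.04]
twist to desired (shares) [ 1.196  0.026 -0.011]
shares after twist [-0.03  0.    0.06]
[ 0.87327537 -3.4117151   1.13238512] [-5.55613115e+00 -2.01004404e+01 -4.74914879e+00 -2.80741034e-01
  4.52800691e+00 -6.41890161e-03] [ 0.12589244  0.02632211 -0.02968227  0.03876547  0.04428207  0.08978725]
```

```bash
sed -i '1i LEAN=-8.8' tool.py; python3 tool.py | tail -2
```

```text
twist to desired (shares) [0.    0.027 0.002]
shares after twist [-0.03 -0.05  0.04]
```

Emit:
{"op": "servo_tool", "data": {
  "fingers": [-1, -1, -1, -1, -1, -1],
  "delta_pos": [
    [0, 0, 0],
    [0, 0, 0],
    [0, 0, 0],
    [0, 0, 0],
    [0, 0, 0],
    [0, 0, 0]
  ],
  "twist": [
    [0, 0.027, 0],
    [0, 0, 0],
    [-0.12, 0, 0],
    [-0.12, 0, 0],
    [-0.12, 0, 0],
    [0, 0, 0]
  ]
}}

```text
time: 31.8
tcp_pos: [0.5028, 0.0253, 0.1043]
ee_rot: [156.1, -29.5, -3.7]
force: [16.2, 1.8, 28.8]
width: 0.0498
gripper_force: 69.9
```

```bash
sed -i '1s/.*/LEAN=-25/' tool.py; python3 tool.py
```

```text
t 31.8 bed [-23.3  -0.6   1.1] F bed [28.3  2.9 16.9] rot [156.1 -29.5  -3.7] w 49.8 j [2.0, 22.0, 115.0, -61.0, 31.0, 153.0]
tool axes in bed (cols)
 [[ 1.     0.006 -0.006]
 [ 0.003 -0.915 -0.404]
 [-0.008  0.404 -0.915]]
to [-0.024, 0, 0] shares [-0.03 -0.04  0.03]
twist to desired (shares) [-0.025  0.008  0.007]
shares after twist [-0.03 -0.04  0.03]
```

j4 and j6 are nearing their limits after about 69° of turn. I'll release, swing back around the sleeve with the fingers open, and regrip.

Emit:
{"op": "servo_tool", "data": {
  "fingers": [0.6, 0.6, 0.6, 0.6, 0.6, 0.6, 0.6, 0.6],
  "delta_pos": [
    [0, 0, 0],
    [0, 0, 0],
    [0, 0, 0],
    [0, 0, 0],
    [0, 0, 0],
    [0, 0, 0],
    [0, 0, 0],
    [0, 0, 0]
  ],
  "twist": [
    [0, 0, 0],
    [0, 0, 0],
    [0, 0, 0],
    [0, 0, 0],
    [0.12, 0, 0],
    [0.12, 0, 0],
    [0.12, 0, 0],
    [0, 0, 0]
  ]
}}

```text
time: 32.8
tcp_pos: [0.4937, 0.0246, 0.0959]
ee_rot: [170.9, -28.0, -4.1]
force: [0.0, -0.2, 0.2]
width: 0.0683
gripper_force: 0.0
```

```bash
sed -i '1s/.*/LEAN=-7.5/' tool.py; python3 tool.py
```

```text
t 32.8 bed [-35.3  -2.   -1.7] F bed [ 0.1 -0.1  0.1] rot [170.9 -28.   -4.1] w 68.3 j [-7.0, 18.0, 119.0, -28.0, 16.0, 115.0]
tool axes in bed (cols)
 [[ 0.999  0.002 -0.035]
 [-0.004 -0.987 -0.16 ]
 [-0.034  0.16  -0.987]]
to [-0.024, 0, 0] shares [ 0.45 -0.07 -0.09]
twist to desired (shares) [0.038 0.044 0.002]
shares after twist [ 0.45 -0.07 -0.08]
```

Emit:
{"op": "servo_tool", "data": {
  "fingers": [0.6, 0.6, 0.6, 0.6, 0.6, 0.6, 0.6, 0.6],
  "delta_pos": [
    [0.45, -0.07, -0.08],
    [0, 0, 0],
    [0, 0, 0],
    [0, 0, 0],
    [0, 0, 0],
    [0, 0, 0],
    [0, 0, 0],
    [0, 0, 0]
  ],
  "twist": [
    [0, 0.044, 0],
    [0.167, 0, 0],
    [0.167, 0, 0],
    [0.167, 0, 0],
    [0.167, 0, 0],
    [0.167, 0, 0],
    [0.167, 0, 0],
    [0, 0, 0]
  ]
}}

```text
time: 33.8
tcp_pos: [0.4919, 0.0238, 0.0929]
ee_rot: [-162.7, -26.0, -4.1]
force: [5.7, -4.4, 2.3]
width: 0.0686
gripper_force: 3.1
```

```bash
sed -i '1s/.*/LEAN=40/' tool.py; python3 tool.py
```

```text
t 33.8 bed [-38.3  -2.8  -3.4] F bed [ 6.4 -4.  -1. ] rot [-162.7  -26.    -4.1] w 68.6 j [-23.0, 18.0, 120.0, 50.0, 33.0, 26.0]
tool axes in bed (cols)
 [[ 0.998 -0.023 -0.067]
 [-0.003 -0.955  0.296]
 [-0.071 -0.296 -0.953]]
to [-0.024, 0, 0] shares [ 0.56 -0.16 -0.13]
twist to desired (shares) [ 0.506  0.078 -0.046]
shares after twist [ 0.57 -0.17 -0.03]
```

Emit:
{"op": "servo_tool", "data": {
  "fingers": [0.6, 0.6, 0.6, 0.6, 0.6, 0.6],
  "delta_pos": [
    [0.56, -0.16, -0.13],
    [0, 0, 0],
    [0, 0, 0],
    [0, 0, 0],
    [0, 0, 0],
    [0, 0, 0]
  ],
  "twist": [
    [0, 0, 0],
    [0.126, 0.02, -0.012],
    [0.126, 0.02, -0.012],
    [0.126, 0.02, -0.012],
    [0.126, 0.018, -0.01],
    [0, 0, 0]
  ]
}}

```text
time: 34.55
tcp_pos: [0.5013, 0.0277, 0.1016]
ee_rot: [-140.0, -29.7, -3.7]
force: [-0.7, -0.7, -0.1]
width: 0.0684
gripper_force: 0.0
```

```bash
python3 tool.py
```

```text
t 34.55 bed [-26.1   1.6  -0.4] F bed [-0.6 -0.7  0.2] rot [-140.   -29.7   -3.7] w 68.4 j [-33.0, 26.0, 117.0, 62.0, 57.0, 5.0]
tool axes in bed (cols)
 [[ 1.    -0.001 -0.006]
 [ 0.003 -0.765  0.643]
 [-0.005 -0.643 -0.765]]
to [-0.024, 0, 0] shares [ 0.08  0.04 -0.05]
twist to desired (shares) [-0.001  0.007 -0.002]
shares after twist [ 0.08  0.04 -0.05]
```

Emit:
{"op": "servo_tool", "data": {
  "fingers": [-1, -1, -1, -1, -1, -1, -1, -1],
  "delta_pos": [
    [0.06, 0.04, -0.05],
    [0, 0, 0],
    [0, 0, 0],
    [0, 0, 0],
    [0, 0, 0],
    [0, 0, 0],
    [0, 0, 0],
    [0, 0, 0]
  ],
  "twist": [
    [0, 0, 0],
    [0, 0, 0],
    [0, 0, 0],
    [0, 0, 0],
    [-0.11, 0, 0],
    [-0.11, 0, 0],
    [-0.08, 0, 0],
    [0, 0, 0]
  ],
  "grip_force": 60
}}

```text
time: 35.55
tcp_pos: [0.5024, 0.0251, 0.1028]
ee_rot: [-154.0, -29.9, -3.7]
force: [-0.4, -13.7, -13.3]
width: 0.0506
gripper_force: 66.6
```

```bash
python3 tool.py; python3 -c "
from station import *
from h import *
A,_=bedframe(O,-3.9);s=get_state();print('torque bed',(s['torque']@A).round(2))"
```

```text
t 35.55 bed [-24.3  -0.8   0. ] F bed [ -6.2 -13.7 -11.8] rot [-154.   -29.9   -3.7] w 50.6 j [-27.0, 20.0, 119.0, 60.0, 42.0, 12.0]
tool axes in bed (cols)
 [[ 1.     0.002 -0.003]
 [ 0.003 -0.898  0.44 ]
 [-0.001 -0.44  -0.898]]
to [-0.024, 0, 0] shares [ 0.01 -0.03  0.02]
twist to desired (shares) [0.309 0.004 0.003]
shares after twist [ 0.01 -0.03  0.02]
torque bed [-2.34  1.34  0.31]
```

Emit:
{"op": "servo_tool", "data": {
  "fingers": [-1, -1, -1, -1],
  "delta_pos": [
    [0, 0, 0],
    [0, 0, 0],
    [0, 0, 0],
    [0, 0, 0]
  ],
  "twist": [
    [-0.06, 0, 0],
    [-0.06, 0, 0],
    [-0.06, 0, 0],
    [0, 0, 0]
  ]
}}

```text
time: 36.05
tcp_pos: [0.5024, 0.0249, 0.1033]
ee_rot: [-162.0, -30.0, -3.7]
force: [-6.8, -16.0, -6.6]
width: 0.0502
gripper_force: 70.4
```

```bash
python3 tool.py; python3 -c "
from station import *
from h import *
A,_=bedframe(O,-3.9);s=get_state();print('torque bed',(s['torque']@A).round(2))"
```

```text
t 36.05 bed [-24.1  -1.    0.4] F bed [ -8.2 -16.4  -2.9] rot [-162.   -30.    -3.7] w 50.2 j [-23.0, 18.0, 120.0, 57.0, 33.0, 19.0]
tool axes in bed (cols)
 [[ 1.     0.004 -0.001]
 [ 0.004 -0.951  0.31 ]
 [ 0.    -0.31  -0.951]]
to [-0.024, 0, 0] shares [ 0.   -0.03  0.03]
twist to desired (shares) [0.487 0.002 0.004]
shares after twist [ 0.   -0.02  0.04]
torque bed [-2.09  1.45  0.48]
```

Emit:
{"op": "servo_tool", "data": {
  "fingers": [-1, -1, -1, 0.6, 0.6, 0.6, 0.6, 0.6, 0.6, 0.6, 0.6],
  "delta_pos": [
    [0, 0, 0],
    [0, 0, 0],
    [0, 0, 0],
    [0, 0, 0],
    [0, 0, 0],
    [0, 0, 0],
    [0, 0, -0.8],
    [0, 0, -1],
    [0, 0, -1],
    [0, 0, -1],
    [0, 0, 0]
  ],
  "twist": [
    [-0.07, 0, 0],
    [-0.07, 0, 0],
    [0, 0, 0],
    [0, 0, 0],
    [0, 0, 0],
    [0, 0, 0],
    [0, 0, 0],
    [0, 0, 0],
    [0, 0, 0],
    [0, 0, 0],
    [0, 0, 0]
  ]
}}

```text
time: 37.42
tcp_pos: [0.4556, 0.0089, 0.1856]
ee_rot: [-168.0, -30.3, -3.7]
force: [0.1, -0.7, -0.7]
width: 0.0683
gripper_force: 0.0
```

```bash
python3 tool.py
cat > fin.py <<'E'
import sys
from station import *
from h import *
A,_=bedframe(O,-3.9)
def load(n):
    f=np.load(n);return dict(p=f["p"],d=f["d"],R=f["R"],t=f["t"])
c=get_calibration("wrist");p,d=grab_frame("wrist");np.savez("wf.npz",p=p,d=d,R=c["R"],t=c["t"])
for n in("w1.npz","w3.npz","wf.npz"):
    f=load(n);B=(wcloud(f)-O)@A;h=cv2.cvtColor(f["p"],cv2.COLOR_RGB2HSV);r=np.hypot(B[...,1],B[...,2])
    k=((h[...,0]<8)|(h[...,0]>172))&(h[...,1]>120)&(r<.03)&(r>.02)&(B[...,0]>-.05)&(B[...,0]<.0)
    if k.sum()>3:t=B[k];print(n,"red mark angle from +z to +y",np.degrees(np.arctan2(t[:,1],t[:,2])).mean().round(1),k.sum())
    b=(h[...,0]>14)&(h[...,0]<32)&(h[...,1]>100)&(B[...,0]>.001)&(B[...,0]<.021)&(r<.035)
    if b.any():
        t=B[b];print(n,"jaws y",np.percentile(t[:,1],[2,98]).round(4),"ztop",np.percentile(t[:,2],98).round(4))
cv2.imwrite("pics/wf.png",p[:,:,::-1])
E
python3 fin.py; python3 chk.py | tail -10
```

```text
t 37.425 bed [-22.4 -20.2  94.5] F bed [-0.2 -0.7 -0.6] rot [-168.   -30.3   -3.7] w 68.3 j [-26.0, 1.0, 123.0, 38.0, 38.0, 38.0]
tool axes in bed (cols)
 [[ 1.     0.004  0.004]
 [ 0.003 -0.978  0.209]
 [ 0.005 -0.209 -0.978]]
to [-0.024, 0, 0] shares [-0.08 -0.    3.86]
twist to desired (shares) [ 0.621 -0.004  0.006]
shares after twist [-0.06  1.81  3.41]
w1.npz red mark angle from +z to +y 11.9 53
w1.npz jaws y [-0.0231  0.0239] ztop 0.0251
w3.npz jaws y [-0.023   0.0231] ztop -0.0018
wf.npz jaws y [-0.0189  0.0185] ztop 0.0202
t 37.475 bed [-22.9 -20.   93.7] F bed [-0.2 -0.1 -0. ] rot [-168.   -30.2   -3.7] w 68.4 j [-26.0, 1.0, 123.0, 38.0, 38.0, 38.0]
0.03 y [-0.0059  0.0047] ztop 0.006
0.045 y [-0.0057  0.0051] ztop 0.0061
0.06 y [-0.0057  0.0055] ztop 0.0058
0.1 y [-0.0134  0.0132] ztop 0.0138
0.12 y [-0.0135  0.0128] ztop 0.0141
handle x [0.0773 0.127 ]
```

View pics/wf.png

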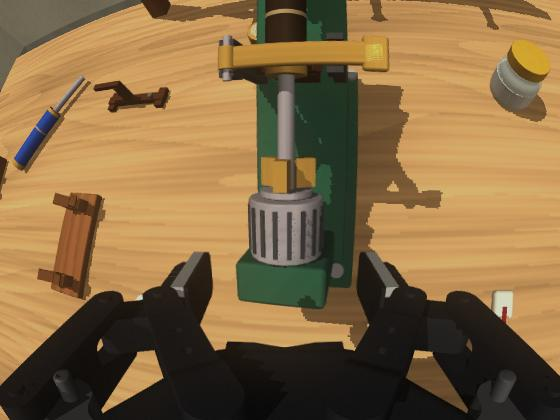

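The picture shows the keeper closed across the handle (225–385, 55), the shank between the closed jaws at (288,175), and the sleeve at (286,230). No red mark is visible, so it has turned to the left side. I'll check its angle from the scene camera, on that side.

```bash
cat > mark.py <<'E'
from station import *
from h import *
A,_=bedframe(O,-3.9)
f=np.load("s4.npz");p,d=grab_frame("scene");np.savez("sf.npz",p=p,d=d)
for nm,(p,d) in(("scene0",[np.load("scene0.npz")[k] for k in"pd"]),("s4",(f["p"],f["d"])),("now",(p,d))):
    B=(cloud(d,"scene")-O)@A;r=np.hypot(B[...,1],B[...,2]);P=p.astype(int)
    k=(r<.034)&(r>.015)&(B[...,0]>-.048)&(B[...,0]<-.004)
    red=k&(P[...,0]-P[...,1]>25)&(P[...,0]-P[...,2]>25)
    an=np.degrees(np.arctan2(B[...,1],B[...,2]))
    print(nm,"sleeve px",k.sum(),"ang range",an[k].min().round() if k.any() else None,an[k].max().round() if k.any() else None,"red",red.sum(),an[red].mean().round(1) if red.any() else None, an[red].std().round(1) if red.any() else None)
    # redness vs angle
    if k.any():
        rd=(P[...,0]-P[...,1])[k];aa=an[k]
        print([(int(a),int(rd[(aa>=a)&(aa<a+8)].mean())) for a in range(-20,150,8) if ((aa>=a)&(aa<a+8)).sum()>2])
E
python3 mark.py
```

```text
scene0 sleeve px 255 ang range -51.0 153.0 red 32 12.2 37.3
[(-20, 24), (-12, 19), (-4, 32), (4, 32), (12, 24), (20, 13), (28, 9), (36, 15), (44, 9), (52, 9), (60, 9), (68, 7), (76, 6), (84, 5), (92, 5), (100, 1), (108, 2), (116, 0), (124, 1)]
s4 sleeve px 257 ang range -137.0 155.0 red 30 10.7 44.7
[(-12, 27), (-4, 24), (4, 30), (12, 32), (20, 15), (28, 8), (36, 14), (44, 9), (52, 9), (60, 9), (68, 7), (76, 7), (84, 6), (92, 5), (100, 1), (108, 3), (116, -2), (124, -1), (132, 7)]
now sleeve px 281 ang range -67.0 174.0 red 29 71.9 59.1
[(-20, 5), (-12, 10), (-4, 8), (4, 7), (12, 9), (20, 8), (28, 10), (36, 8), (44, 9), (52, 9), (60, 8), (68, 15), (76, 34), (84, 24), (92, 9), (100, 4), (108, 2), (116, 2), (124, 0), (132, -4), (140, 6), (148, 12)]
```

The mark suggests about 75° turned, against 86° needed, so the 60 N grip probably slipped once the jaws loaded up. I'll regrip with a higher force and turn again.

Emit:
{"op": "servo_tool", "data": {
  "fingers": [0.6, 0.6, 0.6, 0.6, 0.6, 0.6, 0.6],
  "delta_pos": [
    [0, 0, 0],
    [0, 0, 0],
    [0, 0, 0],
    [0, 0, 0],
    [-0.06, 0.9, 0],
    [0, 0.9, 0],
    [0, 0, 0]
  ],
  "twist": [
    [0.155, 0, 0],
    [0.155, 0, 0],
    [0.155, 0, 0],
    [0.155, 0, 0.006],
    [0, 0, 0],
    [0, 0, 0],
    [0, 0, 0]
  ]
}}

```text
time: 38.45
tcp_pos: [0.4663, -0.0264, 0.1571]
ee_rot: [-139.8, -29.8, -4.1]
force: [0.2, -0.9, -0.4]
width: 0.0683
gripper_force: 0.0
```

```bash
python3 tool.py
```

```text
t 38.45 bed [-25.4 -54.7  63.3] F bed [ 0.1 -0.8 -0.5] rot [-139.8  -29.8   -4.1] w 68.3 j [-42.0, 17.0, 117.0, 54.0, 67.0, 9.0]
tool axes in bed (cols)
 [[ 1.    -0.005 -0.001]
 [-0.003 -0.765  0.644]
 [-0.004 -0.644 -0.765]]
to [-0.024, 0, 0] shares [ 0.06 -0.04  3.35]
twist to desired (shares) [-0.002  0.001 -0.006]
shares after twist [ 0.06 -0.05  3.35]
```

Emit:
{"op": "servo_tool", "data": {
  "fingers": [0.6, 0.6, 0.6, 0.6, 0.6, -1, -1, -1, -1, -1],
  "delta_pos": [
    [0.06, -0.05, 0.9],
    [0, 0, 0.9],
    [0, 0, 0.9],
    [0, 0, 0.65],
    [0, 0, 0],
    [0, 0, 0],
    [0, 0, 0],
    [0, 0, 0],
    [0, 0, 0],
    [0, 0, 0]
  ],
  "twist": [
    [0, 0, -0.006],
    [0, 0, 0],
    [0, 0, 0],
    [0, 0, 0],
    [0, 0, 0],
    [0, 0, 0],
    [0, 0, 0],
    [0, 0, 0],
    [0, 0, 0],
    [0, 0, 0]
  ],
  "grip_force": 115
}}

```text
time: 39.7
tcp_pos: [0.5029, 0.0242, 0.1043]
ee_rot: [-140.3, -30.1, -3.8]
force: [-4.0, -10.3, -3.3]
width: 0.0493
gripper_force: 117.5
```

Emit:
{"op": "servo_tool", "data": {
  "fingers": [-1, -1, -1, -1, -1],
  "delta_pos": [
    [0, 0, 0],
    [0, 0, 0],
    [0, 0, 0],
    [0, 0, 0],
    [0, 0, 0]
  ],
  "twist": [
    [-0.06, 0, 0],
    [-0.06, 0, 0],
    [-0.06, 0, 0],
    [-0.06, 0, 0],
    [0, 0, 0]
  ]
}}

```text
time: 40.33
tcp_pos: [0.5028, 0.0244, 0.1044]
ee_rot: [-151.2, -30.2, -3.8]
force: [-3.2, -11.1, -5.4]
width: 0.0494
gripper_force: 120.2
```

```bash
python3 tool.py; python3 mark.py | tail -2;python3 -c "
from station import *
from h import *
A,_=bedframe(O,-3.9);s=get_state();print('torque bed',(s['torque']@A).round(2))"
```

```text
t 40.325 bed [-23.1  -1.5   1.2] F bed [ -4.8 -11.3  -3.4] rot [-151.2  -30.2   -3.8] w 49.4 j [-29.0, 21.0, 119.0, 61.0, 45.0, 10.0]
tool axes in bed (cols)
 [[ 1.     0.003  0.001]
 [ 0.002 -0.875  0.483]
 [ 0.003 -0.483 -0.875]]
to [-0.024, 0, 0] shares [-0.03 -0.03  0.07]
twist to desired (shares) [ 0.246 -0.001  0.004]
shares after twist [-0.03 -0.02  0.07]
now sleeve px 212 ang range -72.0 174.0 red 5 51.4 88.8
[(-12, 10), (-4, 9), (4, 8), (12, 11), (20, 9), (28, 5), (36, 6), (44, 4), (52, 4), (60, 2), (68, 4), (76, 7), (84, 11), (92, 16), (100, 6), (108, 3), (116, 0), (124, 0), (132, 1)]
torque bed [-1.47  0.77  0.5 ]
```

The mark is following and is now at about 94°. Turning on.

Emit:
{"op": "servo_tool", "data": {
  "fingers": [-1, -1, -1, -1, -1],
  "delta_pos": [
    [0, 0, 0],
    [0, 0, 0],
    [0, 0, 0],
    [0, 0, 0],
    [0, 0, 0]
  ],
  "twist": [
    [-0.06, 0, 0],
    [-0.06, 0, 0],
    [-0.06, 0, 0],
    [-0.06, 0, 0],
    [0, 0, 0]
  ]
}}

```text
time: 41.0
tcp_pos: [0.503, 0.0248, 0.1041]
ee_rot: [-161.8, -30.1, -3.8]
force: [10.3, -9.9, -17.5]
width: 0.0487
gripper_force: 136.0
```

```bash
python3 tool.py|head -1; python3 mark.py | tail -2;python3 -c "
from station import *
from h import *
A,_=bedframe(O,-3.9);s=get_state();print('torque bed',(s['torque']@A).round(2))"
```

```text
t 41.0 bed [-23.2  -1.    0.8] F bed [  0.8  -9.2 -20.7] rot [-161.8  -30.1   -3.8] w 48.7 j [-24.0, 18.0, 120.0, 57.0, 33.0, 19.0]
now sleeve px 192 ang range -73.0 179.0 red 4 69.1 104.5
[(-12, 10), (-4, 10), (4, 9), (12, 9), (20, 9), (28, 9), (36, 9), (44, 6), (52, 6), (60, 5), (68, 4), (76, 4), (84, 6), (92, 5), (100, 9), (108, 3), (116, 2), (124, 0), (132, 0), (140, 7)]
torque bed [-0.32  0.13  0.09]
```

Signs of the hard stop: the pads are wedging and the mark is at about 100°, with 98° expected. Releasing and measuring again.

Emit:
{"op": "servo_tool", "data": {
  "fingers": [0.6, 0.6, 0.6, 0.6, 0.6, 0.6, 0.6, 0.6, 0.6, 0.6],
  "delta_pos": [
    [0, 0, 0],
    [0, 0, 0],
    [0, 0, 0],
    [0, 0, -0.8],
    [0, 0, -1],
    [0, 0, -1],
    [0, 0, -1],
    [0, 0, -1],
    [0, 0, -0.5],
    [0, 0, 0]
  ],
  "twist": [
    [0, 0, 0],
    [0, 0, 0],
    [0, 0, 0],
    [0, 0, 0],
    [0, 0, 0],
    [0, 0, 0],
    [0, 0, 0],
    [0, 0, 0],
    [0, 0, 0],
    [0, 0, 0]
  ]
}}

```text
time: 42.3
tcp_pos: [0.4372, -0.0114, 0.2136]
ee_rot: [-161.7, -30.2, -3.8]
force: [-0.8, 0.6, 0.7]
width: 0.0683
gripper_force: 0.0
```

```bash
python3 tool.py|head -1; python3 mark.py; python3 fin.py; python3 chk.py | tail -8; python3 keep.py|tail -14
python3 - <<'E'
from station import *
from h import *
A,_=bedframe(O,-3.9)
for n in("scene0","sf"):
    f=np.load(n+".npz");B=(cloud(f["d"],"scene")-O)@A;P=f["p"].astype(int);r=np.hypot(B[...,1],B[...,2])
    k=(r<.034)&(r>.018)&(B[...,0]>-.042)&(B[...,0]<-.008);an=np.degrees(np.arctan2(B[...,1],B[...,2]));w=np.clip(P[...,0]-P[...,1]-14,0,None)*k
    pk=an[k][(w[k]).argmax()];w=w*(abs(an-pk)<15);print(n,"peak",pk.round(1),"centroid",(an*w).sum()/w.sum())
E
```

```text
t 42.3 bed [-23.1 -41.7 127.2] F bed [-0.4  0.5  1. ] rot [-161.7  -30.2   -3.8] w 68.3 j [-34.0, -2.0, 122.0, 41.0, 51.0, 30.0]
scene0 sleeve px 255 ang range -51.0 153.0 red 32 12.2 37.3
[(-20, 24), (-12, 19), (-4, 32), (4, 32), (12, 24), (20, 13), (28, 9), (36, 15), (44, 9), (52, 9), (60, 9), (68, 7), (76, 6), (84, 5), (92, 5), (100, 1), (108, 2), (116, 0), (124, 1)]
s4 sleeve px 257 ang range -137.0 155.0 red 30 10.7 44.7
[(-12, 27), (-4, 24), (4, 30), (12, 32), (20, 15), (28, 8), (36, 14), (44, 9), (52, 9), (60, 9), (68, 7), (76, 7), (84, 6), (92, 5), (100, 1), (108, 3), (116, -2), (124, -1), (132, 7)]
now sleeve px 274 ang range -67.0 177.0 red 30 71.1 58.6
[(-20, 11), (-12, 10), (-4, 8), (4, 7), (12, 8), (20, 8), (28, 10), (36, 8), (44, 9), (52, 8), (60, 8), (68, 14), (76, 34), (84, 22), (92, 9), (100, 3), (108, 3), (116, 0), (124, 2), (132, 3), (140, 8)]
w1.npz red mark angle from +z to +y 11.9 53
w1.npz jaws y [-0.0231  0.0239] ztop 0.0251
w3.npz jaws y [-0.023   0.0231] ztop -0.0018
wf.npz jaws y [-0.0189  0.0184] ztop 0.0201
t 42.4 bed [-23.7 -41.3 126.5] F bed [ 1.1 -0.2 
[... 353 characters left out ...]
126.4] F bed [ 0.9 -0.1 -1.1] rot [-161.6  -30.1   -3.7] w 68.5 j [-34.0, -2.0, 122.0, 41.0, 51.0, 30.0]
keeper 3223
-0.07 x 0.0774 0.0996 z 0.0222 283 ymax -0.06
-0.06 x 0.0772 0.0996 z 0.0224 444 ymax -0.05
-0.05 x 0.0807 0.0976 z 0.0223 306 ymax -0.0401
-0.04 x 0.0802 0.0973 z 0.0225 315 ymax -0.03
-0.03 x 0.0806 0.0957 z 0.0224 286 ymax -0.02
-0.02 x 0.0805 0.0957 z 0.0224 279 ymax -0.01
-0.01 x 0.0803 0.0956 z 0.0224 284 ymax -0.0
-0.0 x 0.0804 0.0962 z 0.0224 271 ymax 0.0099
0.01 x 0.0802 0.0957 z 0.0225 255 ymax 0.02
0.02 x 0.076 0.1004 z 0.0226 281 ymax 0.03
0.03 x 0.0754 0.0968 z 0.0251 219 ymax 0.0398
scene0 peak 5.8 centroid 6.33911900120406
sf peak 80.6 centroid 81.68193192725033
```

Both turns, at 60 N and at 115 N, ended at the same sleeve angle, about 1.3 rad. The jaw has moved in 5 mm onto the shank, so the sleeve is blocked by the gripped shank and goes no further. The keeper is still down and the tool is still home, with the arm clear. Handing in.

```bash
python3 -c "
from station import env
print(env.finish_job())"
```

```text
the job is handed in; nothing more can be done
None
```

I handed the job in at about 42 s of the 72 s allowed: the tool is fully home in the stand, the keeper was closed before I turned the sleeve, and the jaws are closed on the shank. The one doubt is the sleeve: it reads about 1.3 rad, not the 1.5 rad hard stop, but two turns (60 N and 115 N grip) ended at that same angle; I didn't re-measure the other bench items at the end.

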